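Load the keyed index rings in the comparator case

TASK

First raise the walnut case's mirror lid by its brass handle to its loading position, 110 degrees open (a little past upright), then fit every brass index ring that lies on the bench (three or four of them) onto a spindle of its own in the case, turning it until its keyway lines up with the spindle's key and it drops fully home on the shoulder. When all are home, lower the lid to its viewing position, 70 degrees open, so that the mirror looks down on the rings, and leave it standing there; any ring may go on any spindle, and the prisms and other instruments stay where they are.

Things in the scene. Friction and masses are not known exactly. Their poses are not given: they have to be found in the camera images.
- ring1_center (a point): Brass index ring 1 of 3 or 4 alike (None if absent): outside diameter 50 mm, 24 mm tall, 0.2 to 0.4 kg, flat on the bench. Bore radius 13.5 mm; one keyway slot 10 mm wide runs from the bore out to 20 mm from the axis, through the full height (dark line on the rim beside it). Point: its centre, half-way up; z along the axis, x towards the keyway. Fits either face up.
- ring2_center (a point): Brass index ring 2 of 3 or 4 alike (None if absent): outside diameter 50 mm, 24 mm tall, 0.2 to 0.4 kg, flat on the bench. Bore radius 13.5 mm; one keyway slot 10 mm wide runs from the bore out to 20 mm from the axis, through the full height (dark line on the rim beside it). Point: its centre, half-way up; z along the axis, x towards the keyway. Fits either face up.
- ring3_center (a point): Brass index ring 3 of 3 or 4 alike (None if absent): outside diameter 50 mm, 24 mm tall, 0.2 to 0.4 kg, flat on the bench. Bore radius 13.5 mm; one keyway slot 10 mm wide runs from the bore out to 20 mm from the axis, through the full height (dark line on the rim beside it). Point: its centre, half-way up; z along the axis, x towards the keyway. Fits either face up.
- ring4_center (a point): Brass index ring 4 of 3 or 4 alike (None if absent): outside diameter 50 mm, 24 mm tall, 0.2 to 0.4 kg, flat on the bench. Bore radius 13.5 mm; one keyway slot 10 mm wide runs from the bore out to 20 mm from the axis, through the full height (dark line on the rim beside it). Point: its centre, half-way up; z along the axis, x towards the keyway. Fits either face up.
- spindle1_home (a point): Upright steel spindle 1 of 4. Shoulder disc 42 mm across, 8 mm high; on it a shaft 22 mm across, 35 mm tall, its top 9 mm tapering to 12. Key: 6 mm wide, out to 17.5 mm from the axis, up to 17 mm above the shoulder; plain shaft above it. Point: on the axis 12 mm above the shoulder, where a fully home ring's centre lies; z up, x towards the key (each its own way).
- spindle2_home (a point): Upright steel spindle 2 of 4. Shoulder disc 42 mm across, 8 mm high; on it a shaft 22 mm across, 35 mm tall, its top 9 mm tapering to 12. Key: 6 mm wide, out to 17.5 mm from the axis, up to 17 mm above the shoulder; plain shaft above it. Point: on the axis 12 mm above the shoulder, where a fully home ring's centre lies; z up, x towards the key (each its own way).
- spindle3_home (a point): Upright steel spindle 3 of 4. Shoulder disc 42 mm across, 8 mm high; on it a shaft 22 mm across, 35 mm tall, its top 9 mm tapering to 12. Key: 6 mm wide, out to 17.5 mm from the axis, up to 17 mm above the shoulder; plain shaft above it. Point: on the axis 12 mm above the shoulder, where a fully home ring's centre lies; z up, x towards the key (each its own way).
- spindle4_home (a point): Upright steel spindle 4 of 4. Shoulder disc 42 mm across, 8 mm high; on it a shaft 22 mm across, 35 mm tall, its top 9 mm tapering to 12. Key: 6 mm wide, out to 17.5 mm from the axis, up to 17 mm above the shoulder; plain shaft above it. Point: on the axis 12 mm above the shoulder, where a fully home ring's centre lies; z up, x towards the key (each its own way).
- lid (a joint): Opening angle of the case's lid in rad: 0 shut, growing as it opens, up to 2.5. A stiff hinge: it stays where it is left and takes about 4 N at the handle to move. 110 degrees is 1.92, 70 degrees is 1.22.
- lid_handle (a point): Middle of the lid's brass handle: a round bar 10 mm thick, 100 mm long, parallel to the hinge, held by a post at each end 50 mm out from the lid's free front edge, open space between bar and lid. In the lid's frame (axes of point lid_hinge) it lies 200 mm along -x and 22.5 mm along +z from the hinge. Axes turn with the lid.
- lid_hinge (a point): Middle of the lid's hinge line, on the far top edge of the walnut case, 50 mm above the bench. y along the hinge; with the lid shut, x is level and points away from the robot, z up; they turn with the lid (-x side rises). The lid is a wooden tray 150 x 290 mm, 47 mm deep, with a mirror inside.
- case: Walnut comparator case, fixed: 160 mm (x) by 300 mm (y), 50 mm high; origin under its centre. Hinge at 80 mm along +x. The flat top deck carries the four spindles in a row along y, 80 mm apart, 5 mm to -x of the centre. A ring not lined up with the key rests on top of it, 17 mm above home; lined up it drops. Play is 2.5 mm round the shaft, 2 mm each side of the key.
- prism1: Small ground glass prism, 38 x 30 mm, 19 mm high, standing loose among the rings; leave alone. Origin at the centre of its underside.
- prism2: Larger ground glass prism, 48 x 36 mm, 24 mm high, left of the case; leave alone. Origin at the centre of its underside.
- micrometer: Nickel micrometer, 90 mm long, lying on the bench; leave alone.
- lens_barrel: Blackened brass lens barrel, 52 mm across, 85 mm high, upright; leave alone.
- eyepiece: Small brass eyepiece, 40 mm across, 40 mm high, upright; leave alone.
Things that resemble listed ones, but are neither listed nor needed, are in the scene too. What is shaped like the part that bears ring3_center but pink is not meant. What is shaped like the part that bears ring4_center but green is not meant.

How it is judged:
On the way, in this order (a step that is already met when the one before it is completed fails the run):
1. the lid stands at 110 degrees, within 7 degrees (value of joint lid between 1.8 and 2.04 rad), for 0.3 s.
2. every ring present is fully home on a spindle (((distance between ring1_center and spindle1_home below 0.006 m and angle between the x axis of ring1_center and the x axis of spindle1_home, either way round below 0.3 rad and angle between the z axis of ring1_center and the z axis of spindle1_home, either way round below 0.1 rad) or (distance between ring1_center and spindle2_home below 0.006 m and angle between the x axis of ring1_center and the x axis of spindle2_home, either way round below 0.3 rad and angle between the z axis of ring1_center and the z axis of spindle2_home, either way round below 0.1 rad) or (distance between ring1_center and spindle3_home below 0.006 m and angle between the x axis of ring1_center and the x axis of spindle3_home, either way round below 0.3 rad and angle between the z axis of ring1_center and the z axis of spindle3_home, either way round below 0.1 rad) or (distance between ring1_center and spindle4_home below 0.006 m and angle between the x axis of ring1_center and the x axis of spindle4_home, either way round below 0.3 rad and angle between the z axis of ring1_center and the z axis of spindle4_home, either way round below 0.1 rad)) and ((distance between ring2_center and spindle1_home below 0.006 m and angle between the x axis of ring2_center and the x axis of spindle1_home, either way round below 0.3 rad and angle between the z axis of ring2_center and the z axis of spindle1_home, either way round below 0.1 rad) or (distance between ring2_center and spindle2_home below 0.006 m and angle between the x axis of ring2_center and the x axis of spindle2_home, either way round below 0.3 rad and angle between the z axis of ring2_center and the z axis of spindle2_home, either way round below 0.1 rad) or (distance between ring2_center and spindle3_home below 0.006 m and angle between the x axis of ring2_center and the x axis of spindle3_home, either way round below 0.3 rad and angle between the z axis of ring2_center and the z axis of spindle3_home, either way round below 0.1 rad) or (distance between ring2_center and spindle4_home below 0.006 m and angle between the x axis of ring2_center and the x axis of spindle4_home, either way round below 0.3 rad and angle between the z axis of ring2_center and the z axis of spindle4_home, either way round below 0.1 rad)) and ((distance between ring3_center and spindle1_home below 0.006 m and angle between the x axis of ring3_center and the x axis of spindle1_home, either way round below 0.3 rad and angle between the z axis of ring3_center and the z axis of spindle1_home, either way round below 0.1 rad) or (distance between ring3_center and spindle2_home below 0.006 m and angle between the x axis of ring3_center and the x axis of spindle2_home, either way round below 0.3 rad and angle between the z axis of ring3_center and the z axis of spindle2_home, either way round below 0.1 rad) or (distance between ring3_center and spindle3_home below 0.006 m and angle between the x axis of ring3_center and the x axis of spindle3_home, either way round below 0.3 rad and angle between the z axis of ring3_center and the z axis of spindle3_home, either way round below 0.1 rad) or (distance between ring3_center and spindle4_home below 0.006 m and angle between the x axis of ring3_center and the x axis of spindle4_home, either way round below 0.3 rad and angle between the z axis of ring3_center and the z axis of spindle4_home, either way round below 0.1 rad)) and ((distance between ring4_center and spindle1_home below 0.006 m and angle between the x axis of ring4_center and the x axis of spindle1_home, either way round below 0.3 rad and angle between the z axis of ring4_center and the z axis of spindle1_home, either way round below 0.1 rad) or (distance between ring4_center and spindle2_home below 0.006 m and angle between the x axis of ring4_center and the x axis of spindle2_home, either way round below 0.3 rad and angle between the z axis of ring4_center and the z axis of spindle2_home, either way round below 0.1 rad) or (distance between ring4_center and spindle3_home below 0.006 m and angle between the x axis of ring4_center and the x axis of spindle3_home, either way round below 0.3 rad and angle between the z axis of ring4_center and the z axis of spindle3_home, either way round below 0.1 rad) or (distance between ring4_center and spindle4_home below 0.006 m and angle between the x axis of ring4_center and the x axis of spindle4_home, either way round below 0.3 rad and angle between the z axis of ring4_center and the z axis of spindle4_home, either way round below 0.1 rad))), for 0.2 s.
3. the lid has been lowered to 70 degrees, within 7 degrees, the rings still home (all of step 2 and value of joint lid between 1.1 and 1.34 rad), for 0.3 s.
At the end, for the whole second after the job is handed in: The lid stands 70 degrees open, within 7 degrees (1.10 to 1.34 rad), and every ring present sits at rest on a spindle with its keyway over the key: its centre within 6 mm of that spindle's home point, so flat on the shoulder and not on top of the key (all of step 3 and linear speed of each of ring1, ring2, ring3, ring4 below 0.02 m/s); the robot touches nothing.
It fails at once if the prism1 is pushed more than 4 cm from its place (distance of prism1 from where it was at the start of the episode above 0.04 m).
It fails at once if the prism2 is pushed more than 4 cm from its place (distance of prism2 from where it was at the start of the episode above 0.04 m).
It fails at once if the micrometer is pushed more than 4 cm from its place (distance of micrometer from where it was at the start of the episode above 0.04 m).
It fails at once if the lens_barrel is pushed more than 4 cm from its place (distance of lens_barrel from where it was at the start of the episode above 0.04 m).
It fails at once if the eyepiece is pushed more than 4 cm from its place (distance of eyepiece from where it was at the start of the episode above 0.04 m).
Of ring1, ring2, ring3, ring4 only 3 to 4 are there at a start; the rules pass over those that are not, and their reading is None.
At some moment in a run one of ring1, ring2, ring3, ring4 may be knocked a few centimetres aside while the robot is not near it.
Once in a run the grip may slacken for a moment while it holds something.
It also fails if it takes over 210 s, if anything falls off the work surface, if the arm or the gripper's body presses on something with over 40 N, if the wrist force passes 120 N, or if a joint passes its speed limit or range.

ROBOT

A 7-joint arm with a two-finger parallel gripper is mounted at the origin on the work surface. World frame = base frame: x ahead of the robot, y to its left, z up, the work surface at z = 0. Lengths are in m, angles in rad, forces in N, time in s.
With the tool pointing down it reaches from about 0.35 to 0.9 m from the base axis. Payload 7.2 kg.
Tool frame: the origin (TCP) lies at the very end of the fingers, on their centre line; the grasp point (between the pads) lies 19 mm behind it (arm.grip_depth is the distance from the TCP to the grasp point, in m); y points along the fingers, x is the direction in which the jaws open and shut, and the axes are right-handed (so a half turn about y gives the same grasp; the last joint's range is limited). The gripper opens to 85 mm and grips with 20 to 120 N. Pads are 22 mm wide; open, the fingers measure 114 mm over their backs; the gripper's body (76 mm by 85 mm) begins 54 mm behind the grasp point. The pads swing forward as they close: fully open they stand 13 mm farther back than shut.
Start: joints at [1.137, 0.411, -0.013, 1.596, 0.006, 1.134, -0.082], TCP at [0.224, -0.584, 0.231] pointing down, gripper open.
Joint ranges: [-2.95, 2.95], [-0.29, 1.99], [-1.47, 1.44], [0.14, 2.54], [-1.03, 4.17], [0.13, 1.85], [-2.86, 2.86]. Speed limits (rad/s): [2.39, 2.39, 3.01, 3.01, 3.14, 3.14, 3.14].

INTERFACE

Orientations are given as a 3x3 rotation matrix whose columns are the frame's x, y, z axes.
In Python, from workcell import arm, viewer, finder gives the robot as it stands.
- The arm moves only by the tool send_rows, never from a script. Its argument "increments" is a list of rows, each a list of 5 numbers: the shift along the tool's x, y, z in cm, then the turn about the tool's y in degrees, then the opening, from 0 (shut) to 1 (fully open). In form: [[dx, dy, dz, twist, gripper], ...]. A call has 1 to 5 rows; each row shifts and turns the commanded pose from where the row before left it, along the tool's axes as they then stand; what a row does not reach is not made up. A row lasts 1/10 s, in which the tool goes at most 50 mm and 8.59 degrees, less where a joint would pass 70% of its speed; a pose out of reach is approached as far as the arm can. A call is refused whole if a number of a shift passes 5 or a number of a turn 8.59, either way. A call with a gripper value outside its range is refused whole. The fingers move at their own pace and stop on an object; "squeeze" is the grip in N (left out, the last holds). Time passes only in rows, so rows that do not move let the fingers close. It gives the time, the measured TCP pose, the force and the opening at its end, in the units of the state.
- arm.sense(): the state, without advancing time (a new reading comes with each control period).
- viewer.get_image(name): name is "scene" or "top" or "wrist"; returns (picture, depth): 420x560x3 uint8, red, green, blue; 420x560 float32, m along the optical axis (not along the pixel's ray), 0 where there is no reading.
- viewer.camera_info(name): a dict with "K" (3x3 intrinsics, pixels), "pose" (4x4, takes a point from camera to world coordinates). Camera axes: x right, y up, looking along -z (the intrinsics and any distortion apply to the point x, -y, -z); pixel columns grow to the right and rows downward; lengths in m; the calibration is good to about 2 mm. The wrist camera is an equidistant fisheye: a pixel r from the principal point sees the ray r / f radians off the axis. A picture is of the moment at which its call begins: read the wrist's pose just before it. camera_info takes no time and is no camera call; for the wrist camera it gives the pose at the moment of the call.
- arm.sign_off(): hands the job in, once; it reports no verdict.
Trained networks look in the newest picture that a camera, given by its name, has taken for a name from the list of things; names that differ only in an ending like _2 or _b are one class to them, and where a whole thing is asked for, a point or a joint stands for the part that bears it (a point fixed in the world has none). Each returns a list of dicts, best first, with "p" (0 to 1); they miss things now and then, are a little off and sometimes report something else, mostly with a low value. They report only what shows in the picture. A call takes as long as a camera call. They do not tell look-alikes from the thing itself.
- finder.look_for(camera, target): "position" ([x, y, z] in m, in world coordinates, good to about 4 mm: the middle of the surface that is visible of it).
- finder.outline_of(camera, target): "region" (420x560 bool, what is visible of it).
- finder.mark_of(camera, target): "position" ([x, y, z] in m, in world coordinates, good to about 4 mm: a listed point, or the origin of a listed thing).
The state is a dict: "time_s": time; "qpos": joint angles; "dq": joint speeds; "joint_torque": joint torques, N m; "position": TCP position; "ee_rot": TCP orientation; "force": force on the tool from outside, world axes, zero at the start; "ft_torque": the same for the moment, N m; "opening": finger opening in m.
Only numpy, scipy, OpenCV 4.12 (cv2) and the standard library are available. Lean on these libraries where they do the work, as an engineer would, in place of code of your own. Each camera call takes 0.05 s, during which the arm holds its last target.

## Working session

There is one attempt and no reset: what is moved stays moved. The work goes in short steps, Python scripts to look and compute and a tool call to move; the robot and the scene stay as the last step left them, time stands still between calls to the robot, and variables do not carry over. Pictures are saved under pics/ and viewed, and the job is handed in when it is done.

Besides the shell and the picture viewer there is one more tool, called after "Emit:" as name([rows], argument=value, ...), one row to a line, values as JSON. send_rows: Moves the arm, as the interface text tells. Its arguments: {"type":"object","properties":{"increments":{"type":"array"},"squeeze":{"type":"number"}},"required":["increments"]}

I'll start with a look at the scene.

```bash
ls -la; mkdir -p pics; python3 - <<'E'
from workcell import arm, viewer, finder
import cv2, numpy as np
np.set_printoptions(precision=4,suppress=True)
s=arm.sense(); print({k:np.round(v,3) for k,v in s.items()})
print(arm.grip_depth)
for n in ["scene","top","wrist"]:
    im,d=viewer.get_image(n); cv2.imwrite(f"pics/a_{n}.png",im[:,:,::-1]); np.save(f"pics/a_{n}_d.npy",d)
    ci=viewer.camera_info(n); print(n,{k:np.round(v,4) if not isinstance(v,str) else v for k,v in ci.items()})
print(arm.sense()["time_s"])
E
```

```text
total 12
drwxr-xr-x  3 agent agent 4096 Dec  7 15:40 .
drwxr-xr-x 23 root  root  4096 Dec  7 15:40 ..
drwxr-xr-x  2 agent agent 4096 Dec  7 15:40 pics
{'time_s': np.float64(0.0), 'qpos': array([ 1.137,  0.412, -0.013,  1.597,  0.006,  1.134, -0.082]), 'dq': array([-0.001, -0.   ,  0.001, -0.   , -0.001, -0.001,  0.001]), 'joint_torque': array([  0.001, -60.062,   0.683, -29.94 ,   0.014,   0.011,  -0.   ]), 'position': array([ 0.223, -0.583,  0.23 ]), 'ee_rot': array([[ 0.358, -0.001,  0.934],
       [-0.934,  0.001,  0.358],
       [-0.002, -1.   , -0.   ]]), 'force': array([ 0.387, -1.096,  0.688]), 'ft_torque': array([ 0.053, -0.031,  0.017]), 'opening': np.float64(0.085)}
0.0187
scene {'K': array([[531.5385,   0.    , 281.1947],
       [  0.    , 531.5385, 211.8708],
       [  0.    ,   0.    ,   1.    ]]), 'pose': array([[ 0.6963, -0.5292,  0.4849,  1.2687],
       [ 0.7177,  0.5074, -0.4768, -0.7558],
       [ 0.0063,  0.68  ,  0.7332,  1.1481],
       [ 0.    ,  0.    ,  0.    ,  1.    ]])}
top {'K': array([[534.1959,   0.    , 280.9099],
       [  0.    , 534.1959, 210.887 ],
       [  0.    ,   0.    ,   1.    ]]), 'pose': array([[-0.0049,  0.9962, -0.0875,  0.4461],
       [-1.    , -0.0049,  0.0005, -0.0416],
       [ 0.0001,  0.0875,  0.9962,  1.3796],
       [ 0.    ,  0.    ,  0.    ,  1.    ]])}
wrist {'K': array([[325.1923,   0.    , 278.6656],
       [  0.    , 325.1923, 207.7609],
       [  0.    ,   0.    ,   1.    ]]), 'pose': array([[ 0.3576,  0.8928,  0.274 ,  0.2945],
       [-0.9339,  0.3425,  0.1029, -0.5558],
       [-0.002 , -0.2926,  0.9562,  0.3733],
       [ 0.    ,  0.    ,  0.    ,  1.    ]])}
0.15
```

View pics/a_scene.png

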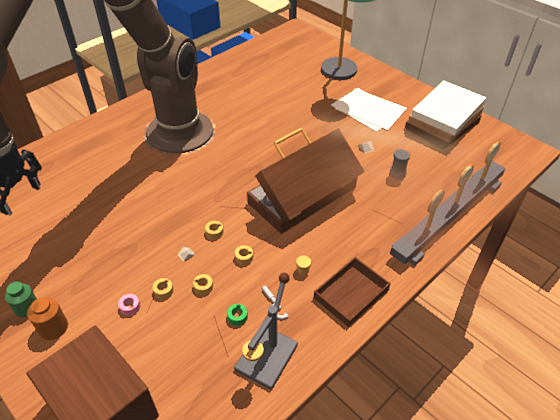

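View pics/a_top.png

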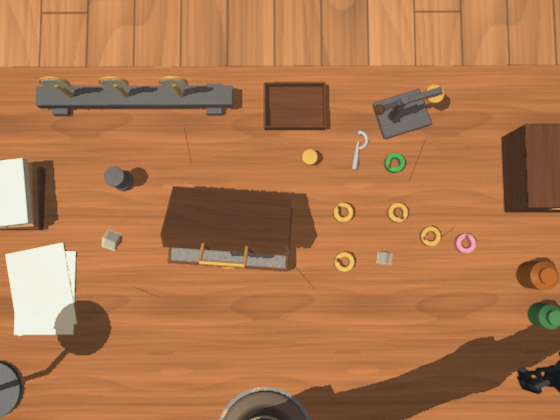

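View pics/a_wrist.png

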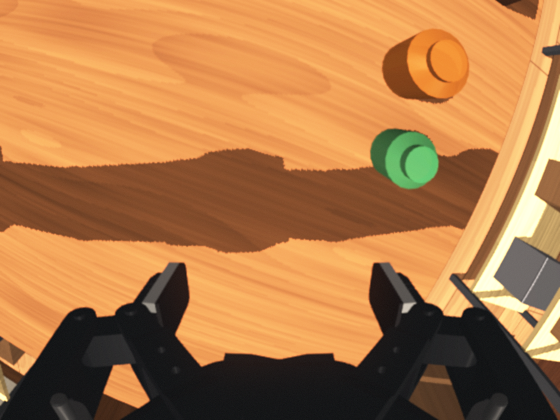

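```bash
python3 - <<'E'
from workcell import arm, viewer, finder
import cv2, numpy as np
np.set_printoptions(precision=4,suppress=True)
for cam,ts in [("top",["ring1_center","lid_handle","lid_hinge","case","spindle1_home","prism1","prism2","eyepiece"]),("scene",["lid_handle","lid_hinge","case"])]:
    viewer.get_image(cam)
    for t in ts:
        r=finder.mark_of(cam,t)
        print(cam,t,[(np.round(x["position"],3).tolist(),round(float(x["p"]),2)) for x in r][:8])
print(arm.sense()["time_s"])
E
cat > h.py <<'E'
from workcell import arm, viewer, finder
import cv2, numpy as np
np.set_printoptions(precision=4,suppress=True)
def cloud(cam,im,d,ci):
    K=ci["K"];P=ci["pose"]
    v,u=np.mgrid[0:420,0:560].astype(float)
    x=(u-K[0,2])/K[0,0];y=(v-K[1,2])/K[1,1]
    if cam=="wrist":
        r=np.hypot(x,y); t=np.tan(np.minimum(r,1.5))/np.maximum(r,1e-9)
        x=x*t;y=y*t
    p=np.stack([x*d,-y*d,-d],-1)
    return p@P[:3,:3].T+P[:3,3]
def proj(cam,pts,ci):
    K=ci["K"];P=ci["pose"]
    c=(np.atleast_2d(pts)-P[:3,3])@P[:3,:3]
    x=c[:,0]/-c[:,2];y=-c[:,1]/-c[:,2]
    if cam=="wrist":
        R=np.hypot(x,y);th=np.arctan(R);x=x*th/np.maximum(R,1e-9);y=y*th/np.maximum(R,1e-9)
    return np.stack([K[0,0]*x+K[0,2],K[1,1]*y+K[1,2]],-1)
def snap(cam,name=None):
    ci=viewer.camera_info(cam); im,d=viewer.get_image(cam)
    if name: cv2.imwrite(f"pics/{name}.png",im[:,:,::-1])
    return im,d,ci,cloud(cam,im,d,ci)
E
python3 - <<'E'
from h import *
d=np.load("pics/a_top_d.npy"); ci=viewer.camera_info("top"); im=cv2.imread("pics/a_top.png")[:,:,::-1]
C=cloud("top",im,d,ci)
for (u,v) in [(450,300),(200,300),(343,205),(166,190),(290,190),(163,245),(290,245),(230,215),(225,265),(180,257),(280,263)]: print(u,v,C[v,u])
hsv=cv2.cvtColor(im.copy(),cv2.COLOR_RGB2HSV)
for (u,v) in [(343,212),(398,212),(430,237),(345,262),(395,162),(466,243)]:
    w=C[v-16:v+17,u-16:u+17]; m=(w[...,2]>0.015)
    q=w[m]; print("ring",u,v,len(q),(q.max(0)+q.min(0))/2,q.max(0)-q.min(0))
    cr=im[v-16:v+17,u-16:u+17]; 
    cv2.imwrite(f"pics/r_{u}.png",cv2.resize(cr[:,:,::-1],None,fx=6,fy=6,interpolation=cv2.INTER_NEAREST))
import glob
cv2.imwrite("pics/rings.png",np.hstack([cv2.imread(f"pics/r_{u}.png") for u in (343,398,430,345)]))
E
```

```text
top ring1_center [([0.432, -0.204, 0.008], 0.8)]
top lid_handle [([0.434, 0.088, 0.185], 0.71), ([0.643, 0.371, -0.002], 0.42)]
top lid_hinge []
top case [([0.501, 0.084, 0.0], 0.92), ([0.433, 0.088, 0.184], 0.63)]
top spindle1_home []
top prism1 [([0.494, 0.398, -0.002], 0.54), ([0.447, -0.311, -0.0], 0.51)]
top prism2 [([0.494, 0.398, -0.002], 0.54), ([0.447, -0.311, -0.0], 0.51)]
top eyepiece [([0.704, -0.117, 0.001], 0.54)]
scene lid_handle [([0.427, 0.092, 0.184], 0.81)]
scene lid_hinge [([0.581, 0.075, 0.049], 0.83)]
scene case [([0.507, 0.084, -0.002], 0.76)]
0.8
450 300 [ 0.3365 -0.4737 -0.0013]
200 300 [ 0.3395  0.166  -0.0032]
343 205 [ 0.5797 -0.201   0.0217]
166 190 [0.6232 0.2561 0.001 ]
290 190 [ 0.6218 -0.0662 -0.001 ]
163 245 [0.4769 0.2309 0.1417]
290 245 [ 0.4789 -0.0653 -0.0012]
230 215 [0.5462 0.0766 0.1368]
225 265 [0.4308 0.0829 0.1841]
180 257 [0.4493 0.2086 0.0494]
280 263 [ 0.4333 -0.0394  0.0514]
ring 343 212 214 [ 0.5166 -0.1327  0.6975] [0.141  0.1821 1.3643]
ring 398 212 220 [ 0.5166 -0.2028  0.6973] [0.1409 0.3225 1.3646]
ring 430 237 227 [ 0.4855 -0.2433  0.6978] [0.0788 0.4035 1.3638]
ring 345 262 217 [ 0.4373 -0.1327  0.6974] [0.0455 0.1823 1.3644]
ring 395 162 219 [ 0.5814 -0.2002  0.6974] [0.2706 0.3171 1.3645]
ring 466 243 243 [ 0.4764 -0.2884  0.6973] [0.0607 0.4937 1.3646]
```

```bash
python3 - <<'E'
from h import *
d=np.load("pics/a_top_d.npy"); ci=viewer.camera_info("top"); im=cv2.imread("pics/a_top.png")[:,:,::-1]
C=cloud("top",im,d,ci)
q=C[195:240,180:280].reshape(-1,3); c=q.mean(0); n=np.linalg.svd(q-c,full_matrices=0)[2][2]; n*=np.sign(n[2])
print("lid plane",c,n,"tilt",np.degrees(np.arccos(n[2])),"yaw",np.degrees(np.arctan2(-n[1],-n[0])), np.abs((q-c)@n).max())
# bar
m=np.zeros((420,560),bool); m[240:270,195:250]=1; m&=(C[...,2]>0.165)&(d>0)
hs=cv2.cvtColor(im.copy(),cv2.COLOR_RGB2HSV); m&=(hs[...,0]>15)&(hs[...,1]>100)&(hs[...,2]>120)
q=C[m]; print(len(q),q.min(0),q.max(0))
# outline of lid by height for y extents
for v in (200,215,230): 
    r=C[v]; k=np.where((r[:,2]>0.07)&(d[v]>0))[0]; k=k[(k>140)&(k<310)]; print(v,k.min(),k.max(),r[k.min()],r[k.max()])
# deck/gap front edge
for u in range(172,290,12):
    col=C[240:285,u]; k=np.where(abs(col[:,2]-0.05)<0.006)[0]
    if len(k): print(u,240+k.max(),col[k.max()])
for u,v in [(343,212),(398,212),(430,237),(345,262),(395,162),(466,243)]:
    w=C[v-16:v+17,u-16:u+17]; m=(w[...,2]>0.015)&(w[...,2]<0.05)
    q=w[m]; 
    A=np.c_[2*q[:,:2],np.ones(len(q))]; 
    print("ring",u,v,len(q),(q.max(0)+q.min(0))/2,q.max(0)-q.min(0),q.mean(0))
E
```

```text
lid plane [0.5415 0.0766 0.1461] [ 0.9873 -0.0087  0.1584] tilt 80.88716147877415 yaw 179.4953380106501 0.10221041787080035
261 [0.4284 0.0366 0.165 ] [0.4736 0.1427 0.1964]
200 169 290 [0.5842 0.2235 0.1176] [ 0.5844 -0.0642  0.1033]
215 165 289 [0.5462 0.2264 0.1455] [ 0.5459 -0.0611  0.1321]
230 161 288 [0.5102 0.2296 0.1703] [ 0.5097 -0.0583  0.1522]
172 262 [0.4371 0.228  0.0512]
184 263 [0.4345 0.1983 0.051 ]
196 264 [0.4318 0.1693 0.046 ]
208 265 [0.4292 0.1392 0.0482]
220 260 [0.4414 0.1093 0.0501]
232 261 [0.4388 0.0793 0.0524]
244 267 [0.4239 0.0498 0.0502]
256 268 [0.4213 0.0201 0.0502]
268 269 [ 0.4186 -0.0096  0.0487]
280 270 [ 0.4159 -0.0393  0.0449]
ring 343 212 211 [ 0.5629 -0.1991  0.0231] [0.0485 0.0492 0.0156] [ 0.5616 -0.1993  0.0237]
ring 398 212 214 [ 0.5624 -0.3391  0.0235] [0.0493 0.0499 0.0169] [ 0.5621 -0.3381  0.0233]
ring 430 237 222 [ 0.5007 -0.4203  0.0233] [0.0484 0.0494 0.0149] [ 0.5012 -0.4203  0.0235]
ring 345 262 212 [ 0.4373 -0.1997  0.0229] [0.0455 0.0483 0.0155] [ 0.4369 -0.2006  0.0238]
ring 395 162 214 [ 0.6915 -0.3342  0.0229] [0.0504 0.049  0.0157] [ 0.6911 -0.3342  0.0237]
ring 466 243 236 [ 0.4826 -0.5099  0.024 ] [0.0483 0.0509 0.0179] [ 0.4821 -0.5082  0.0228]
```

View pics/rings.png

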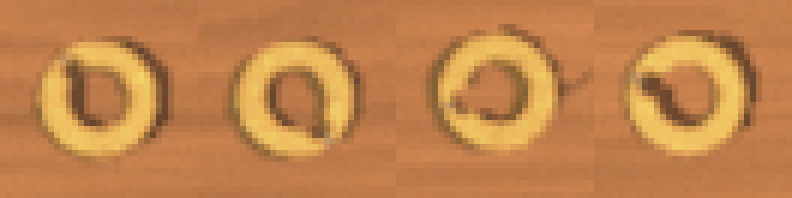

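```bash
cat >> h.py <<'E'
def yawof(R): return np.degrees(np.arctan2(R[1,0],R[0,0]))
def plan(target,yaw,g,p=None,y0=None,step=4.0,rot=8.0):
    s=arm.sense()
    p=np.array(s["position"]) if p is None else np.array(p,float)
    y0=yawof(s["ee_rot"]) if y0 is None else y0
    dy=(yaw-y0+180)%360-180
    D=(np.array(target)-p)*100
    n=int(max(1,np.ceil(np.linalg.norm(D)/step),np.ceil(abs(dy)/rot)))
    rows=[];cur=p.copy();cy=y0
    for i in range(n):
        t=p+(np.array(target)-p)*(i+1)/n
        dd=(t-cur)*100; a=np.radians(cy)
        tw=round(-dy/n,2)
        r=[round(dd[0]*np.cos(a)+dd[1]*np.sin(a),2),round(-dd[2],2),round(-dd[0]*np.sin(a)+dd[1]*np.cos(a),2),tw,g]
        rows.append(r)
        cur=cur+np.array([r[0]*np.cos(a)-r[2]*np.sin(a),r[0]*np.sin(a)+r[2]*np.cos(a),-r[1]])/100
        cy-=tw
    for i in range(0,n,5): print(rows[i:i+5])
    print("end",cur,cy); return cur,cy
E
python3 - <<'E'
from h import *
p,y=plan([0.42,-0.25,0.27],-4.5,0.5)
plan([0.429,0.088,0.25],-4.5,0.5,p,y)
E
```

```text
[[np.float64(-2.41), np.float64(-0.39), np.float64(3.03), np.float64(-6.45), 0.5], [np.float64(-2.06), np.float64(-0.38), np.float64(3.28), np.float64(-6.45), 0.5], [np.float64(-1.68), np.float64(-0.39), np.float64(3.49), np.float64(-6.45), 0.5], [np.float64(-1.27), np.float64(-0.39), np.float64(3.65), np.float64(-6.45), 0.5], [np.float64(-0.86), np.float64(-0.38), np.float64(3.78), np.float64(-6.45), 0.5]]
[[np.float64(-0.42), np.float64(-0.39), np.float64(3.85), np.float64(-6.45), 0.5], [np.float64(0.01), np.float64(-0.39), np.float64(3.87), np.float64(-6.45), 0.5], [np.float64(0.44), np.float64(-0.38), np.float64(3.85), np.float64(-6.45), 0.5], [np.float64(0.88), np.float64(-0.39), np.float64(3.77), np.float64(-6.45), 0.5], [np.float64(1.29), np.float64(-0.39), np.float64(3.65), np.float64(-6.45), 0.5]]
end [ 0.42 -0.25  0.27] -4.5376145336015155
[[np.float64(-0.2), np.float64(0.22), np.float64(3.75), np.float64(-0.0), 0.5], [np.float64(-0.19), np.float64(0.22), np.float64(3.75), np.float64(-0.0), 0.5], [np.float64(-0.2), np.float64(0.23), np.float64(3.75), np.float64(-0.0), 0.5], [np.float64(-0.2), np.float64(0.22), np.float64(3.76), np.float64(-0.0), 0.5], [np.float64(-0.2), np.float64(0.22), np.float64(3.75), np.float64(-0.0), 0.5]]
[[np.float64(-0.19), np.float64(0.22), np.float64(3.75), np.float64(-0.0), 0.5], [np.float64(-0.2), np.float64(0.23), np.float64(3.75), np.float64(-0.0), 0.5], [np.float64(-0.2), np.float64(0.22), np.float64(3.75), np.float64(-0.0), 0.5], [np.float64(-0.2), np.float64(0.22), np.float64(3.75), np.float64(-0.0), 0.5]]
end [0.429 0.088 0.25 ] -4.5376145336015155
```

Emit:
send_rows([
  [-2.4, -0.4, 3.0, -6.45, 0.5],
  [-2.1, -0.4, 3.3, -6.45, 0.5],
  [-1.7, -0.4, 3.5, -6.45, 0.5],
  [-1.3, -0.4, 3.6, -6.45, 0.5],
  [-0.9, -0.4, 3.8, -6.45, 0.5],
])

```text
time_s: 1.3
position: [0.3213, -0.4147, 0.2516]
ee_rot: [[0.803, 0.0, 0.595], [-0.595, -0.001, 0.803], [0.0, -1.0, -0.0]]
force: [0.2, 0.5, 0.2]
opening: 0.0427
```

Emit:
send_rows([
  [-0.4, -0.4, 3.8, -6.45, 0.5],
  [0, -0.4, 3.9, -6.45, 0.5],
  [0.4, -0.4, 3.8, -6.45, 0.5],
  [0.9, -0.4, 3.8, -6.45, 0.5],
  [1.3, -0.4, 3.6, -6.45, 0.5],
])

```text
time_s: 1.8
position: [0.4192, -0.2486, 0.2718]
ee_rot: [[0.997, 0.0, 0.075], [-0.075, -0.001, 0.997], [0.001, -1.0, -0.001]]
force: [0.3, -0.4, 0.4]
opening: 0.0425
```

Emit:
send_rows([
  [-0.2, 0.2, 3.8, 0, 0.5],
  [-0.2, 0.2, 3.8, 0, 0.5],
  [-0.2, 0.2, 3.8, 0, 0.5],
  [-0.2, 0.2, 3.8, 0, 0.5],
  [-0.2, 0.2, 3.8, 0, 0.5],
])

```text
time_s: 2.3
position: [0.4235, -0.0583, 0.2615]
ee_rot: [[0.997, 0.001, 0.079], [-0.079, -0.001, 0.997], [0.001, -1.0, -0.0]]
force: [0.6, 1.3, -0.8]
opening: 0.0429
```

```bash
python3 - <<'E'
from h import *
im,d,ci,C=snap("wrist","b_wrist")
print([(np.round(x["position"],4),x["p"]) for x in finder.mark_of("wrist","lid_handle")])
r=finder.outline_of("wrist","lid_handle")
print([(x["region"].sum(),x["p"]) for x in r])
im2=im.copy()
for x in r[:1]:
    m=x["region"]; im2[m]=im2[m]//2+np.array([0,120,0],np.uint8)
cv2.imwrite("pics/b_wrist_m.png",im2[:,:,::-1])
np.save("pics/b_C.npy",C)
E
```

```text
[(array([0.437 , 0.0893, 0.1853]), 0.62)]
[(np.int64(28640), 0.61)]
```

View pics/b_wrist_m.png

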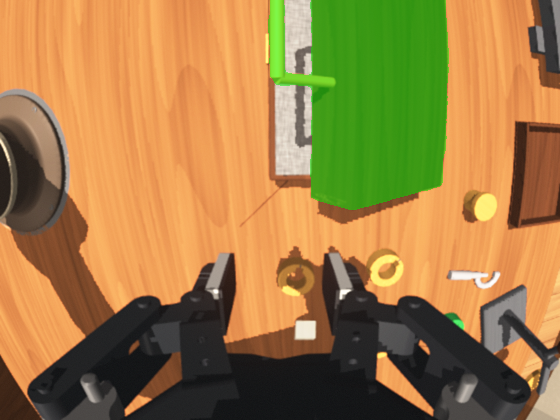

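```bash
python3 - <<'E'
from h import *
C=np.load("pics/b_C.npy")
for v in (5,20,40,60,72): 
    k=[u for u in range(255,300) if C[v,u,2]>0.17]; print(v,k[0],k[-1],C[v,k[0]],C[v,k[-1]],C[v,k,2].max())
P=np.load("pics/b_C.npy")[0:75,255:300].reshape(-1,3);P=P[(P[:,2]>0.175)&(P[:,2]<0.2)]
f=np.polyfit(P[:,1],P[:,0],1);print(f,np.polyval(f,0.088),len(P))
# lid top plane, robust
Q=C[90:190,325:430].reshape(-1,3);Q=Q[Q[:,2]>0.05];c=np.median(Q,0)
for _ in range(5):
    n=np.linalg.svd(Q-Q.mean(0),full_matrices=0)[2][2];r=abs((Q-Q.mean(0))@n);Q=Q[r<max(0.002,np.percentile(r,90))]
n*=np.sign(n[2]);print(n,np.degrees(np.arccos(n[2])),np.degrees(np.arctan2(n[1],n[0])),Q.mean(0))
E
```

```text
5 270 283 [0.431 0.091 0.187] [0.4395 0.0902 0.187 ] 0.1904569150213241
20 269 283 [0.4295 0.0803 0.186 ] [0.4386 0.0791 0.1875] 0.1900879838239239
40 266 284 [0.4308 0.0171 0.4041] [0.4382 0.0651 0.1869] 0.4041036502546693
60 270 284 [0.428  0.0518 0.1881] [0.4371 0.0513 0.187 ] 0.4041036502546693
72 270 284 [0.4273 0.044  0.1862] [0.4364 0.0432 0.1863] 0.19036391364952807
[0.048  0.4305] 0.43472056246342533 1132
[ 0.5787 -0.0453  0.8143] 35.48064322698418 -4.477989111439656 [ 0.5239 -0.0108  0.146 ]
```

```bash
python3 - <<'E'
from h import *
p,y=plan([0.4345,0.088,0.22],-4.5,0.5)
plan([0.4345,0.088,0.167],-4.5,0.5,p,y)
E
```

```text
[[np.float64(-0.0), np.float64(1.04), np.float64(3.65), np.float64(0.06), 0.5], [np.float64(-0.01), np.float64(1.04), np.float64(3.65), np.float64(0.06), 0.5], [np.float64(-0.01), np.float64(1.04), np.float64(3.65), np.float64(0.06), 0.5], [np.float64(-0.02), np.float64(1.04), np.float64(3.65), np.float64(0.06), 0.5]]
end [0.4345 0.088  0.22  ] -4.511998782297699
[[np.float64(0.0), np.float64(2.65), np.float64(-0.0), np.float64(-0.01), 0.5], [np.float64(0.0), np.float64(2.65), np.float64(-0.0), np.float64(-0.01), 0.5]]
end [0.4345 0.088  0.167 ] -4.491998782297699
```

Emit:
send_rows([
  [0, 0.6, 3.65, 0, 0.5],
  [0, 0.6, 3.65, 0, 0.5],
  [0, 1.0, 3.65, 0, 0.5],
  [0, 2.0, 3.65, 0, 0.5],
])

```text
time_s: 2.85
position: [0.4366, 0.0859, 0.2201]
ee_rot: [[0.997, 0.003, 0.082], [-0.082, -0.0, 0.997], [0.003, -1.0, -0.0]]
force: [0.4, -1.0, 0.4]
opening: 0.0423
```

Emit:
send_rows([
  [0, 2.6, 0, 0, 0.5],
  [0, 2.6, 0, 0, 0.5],
  [0, 0, 0, 0, 0.5],
])

```text
time_s: 3.15
position: [0.4336, 0.0843, 0.1647]
ee_rot: [[0.997, -0.005, 0.08], [-0.08, -0.001, 0.997], [-0.005, -1.0, -0.001]]
force: [0.6, -0.5, -0.9]
opening: 0.0428
```

```bash
python3 - <<'E'
from h import *
im,d,ci,C=snap("wrist","c_wrist")
E
```

```text
(no output)
```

View pics/c_wrist.png

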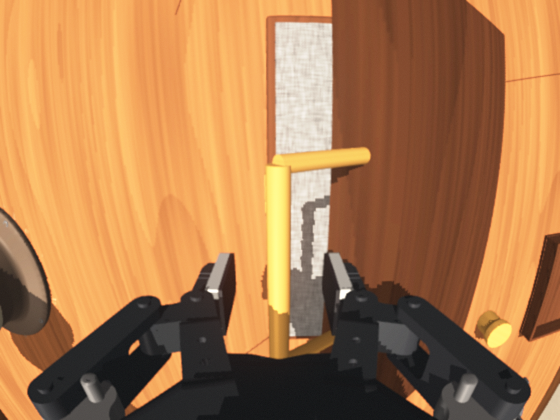

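Emit:
send_rows([
  [0, 0, 0, 0, 0],
  [0, 0, 0, 0, 0],
  [0, 0, 0, 0, 0],
  [0, 0, 0, 0, 0],
], squeeze=40)

```text
time_s: 3.6
position: [0.4338, 0.0856, 0.1682]
ee_rot: [[0.997, -0.002, 0.079], [-0.079, -0.001, 0.997], [-0.002, -1.0, -0.001]]
force: [-8.5, -0.3, 7.7]
opening: 0.0082
```

```bash
cat >> h.py <<'E'
def arc(a0,a1,rate,g=0,off=(0,0)):
    # lid arc in cm rows in tool frame (tool x = case x): lid angles deg
    R=20.126;o=6.42;rows=[]
    n=int(np.ceil(abs(a1-a0)/rate));A=np.radians(np.linspace(a0,a1,n+1)+o)
    X=-R*np.cos(A);Z=R*np.sin(A)
    for i in range(n): rows.append([round(X[i+1]-X[i],2),round(-(Z[i+1]-Z[i]),2),0,0,g])
    for i in range(0,n,5): print(rows[i:i+5])
    print(sum(r[0] for r in rows),sum(r[1] for r in rows))
E
python3 -c "
from h import *
arc(35.5,111,4)"
```

```text
[[np.float64(0.97), np.float64(-1.01), 0, 0, 0], [np.float64(1.04), np.float64(-0.94), 0, 0, 0], [np.float64(1.1), np.float64(-0.86), 0, 0, 0], [np.float64(1.15), np.float64(-0.78), 0, 0, 0], [np.float64(1.21), np.float64(-0.7), 0, 0, 0]]
[[np.float64(1.25), np.float64(-0.62), 0, 0, 0], [np.float64(1.29), np.float64(-0.53), 0, 0, 0], [np.float64(1.33), np.float64(-0.44), 0, 0, 0], [np.float64(1.35), np.float64(-0.34), 0, 0, 0], [np.float64(1.37), np.float64(-0.25), 0, 0, 0]]
[[np.float64(1.39), np.float64(-0.15), 0, 0, 0], [np.float64(1.39), np.float64(-0.06), 0, 0, 0], [np.float64(1.39), np.float64(0.04), 0, 0, 0], [np.float64(1.39), np.float64(0.14), 0, 0, 0], [np.float64(1.38), np.float64(0.23), 0, 0, 0]]
[[np.float64(1.36), np.float64(0.33), 0, 0, 0], [np.float64(1.33), np.float64(0.42), 0, 0, 0], [np.float64(1.3), np.float64(0.51), 0, 0, 0], [np.float64(1.26), np.float64(0.6), 0, 0, 0]]
24.25 -4.410000000000001
```

Emit:
send_rows([
  [0.97, -1.0, 0, 0, 0],
  [1.04, -0.94, 0, 0, 0],
  [1.1, -0.86, 0, 0, 0],
])

```text
time_s: 3.9
position: [0.4638, 0.0833, 0.1962]
ee_rot: [[0.997, -0.005, 0.079], [-0.079, -0.001, 0.997], [-0.005, -1.0, -0.002]]
force: [-10.2, 1.0, 7.4]
opening: 0.0085
```

Emit:
send_rows([
  [1.15, -0.78, 0, 0, 0],
  [1.2, -0.7, 0, 0, 0],
  [1.25, -0.62, 0, 0, 0],
  [1.29, -0.53, 0, 0, 0],
  [1.33, -0.44, 0, 0, 0],
])

```text
time_s: 4.4
position: [0.5277, 0.0785, 0.2278]
ee_rot: [[0.997, -0.001, 0.079], [-0.079, -0.0, 0.997], [-0.001, -1.0, -0.0]]
force: [-5.0, 1.1, 3.1]
opening: 0.0082
```

Emit:
send_rows([
  [1.35, -0.34, 0, 0, 0],
  [1.37, -0.25, 0, 0, 0],
  [1.39, -0.15, 0, 0, 0],
  [1.39, -0.06, 0, 0, 0],
  [1.39, 0.04, 0, 0, 0],
])

```text
time_s: 4.9
position: [0.5972, 0.0732, 0.2355]
ee_rot: [[0.997, 0.001, 0.079], [-0.079, 0.0, 0.997], [0.001, -1.0, 0.001]]
force: [-2.8, 2.3, 1.1]
opening: 0.0083
```

Emit:
send_rows([
  [1.39, 0.14, 0, 0, 0],
  [1.38, 0.23, 0, 0, 0],
  [1.36, 0.33, 0, 0, 0],
  [1.33, 0.42, 0, 0, 0],
  [1.3, 0.51, 0, 0, 0],
])

```text
time_s: 5.4
position: [0.6652, 0.0679, 0.2182]
ee_rot: [[0.997, 0.001, 0.079], [-0.079, 0.001, 0.997], [0.001, -1.0, 0.001]]
force: [-1.7, 3.4, 3.5]
opening: 0.0084
```

Emit:
send_rows([
  [1.26, 0.6, 0, 0, 0],
  [0, 0, 0, 0, 0],
  [0, 0, 0, 0, 0],
])

```text
time_s: 5.7
position: [0.679, 0.0669, 0.2108]
ee_rot: [[0.997, 0.003, 0.079], [-0.079, 0.001, 0.997], [0.003, -1.0, 0.001]]
force: [3.6, 3.3, -0.8]
opening: 0.0084
```

```bash
python3 - <<'E'
from h import *
im,d,ci,C=snap("scene","d_scene")
im,d,ci,C=snap("wrist","d_wrist")
s=arm.sense();g=s["position"]-0.0187*np.array([0,0,-1.]);h=np.array([0.584,0.0763,0.051]);v=g-h
print(s["position"],v,np.hypot(v[0],v[2]),np.degrees(np.arctan2(v[2],-v[0]))-6.42)
E
```

```text
[0.6788 0.0669 0.2109] [ 0.0948 -0.0094  0.1786] 0.20220723485597933 111.52493483169398
```

View pics/d_scene.png

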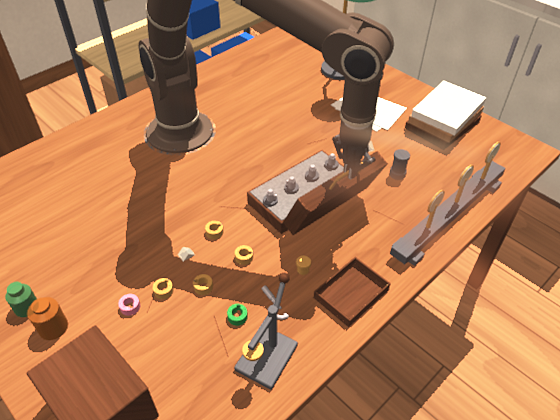

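Emit:
send_rows([
  [0, 0, 0, 0, 0.4],
  [0, 0, 0, 0, 0.4],
  [0, 0, 0, 0, 0.4],
  [0, -3, 0, 0, 0.4],
  [0, -4, 0, 0, 0.4],
])

```text
time_s: 6.3
position: [0.6758, 0.0655, 0.2796]
ee_rot: [[0.997, -0.005, 0.079], [-0.079, -0.001, 0.997], [-0.005, -1.0, -0.002]]
force: [1.0, -0.7, 1.1]
opening: 0.0344
```

```bash
python3 - <<'E'
from h import *
im,d,ci,C=snap("scene","e_scene")
im,d,ci,C=snap("wrist","e_wrist")
print([(np.round(x["position"],4),x["p"]) for x in finder.mark_of("wrist","lid_handle")])
im,d,ci,C=snap("top","e_top")
print([(np.round(x["position"],4),x["p"]) for x in finder.mark_of("top","lid_handle")])
for i in range(1,5):
    print([(np.round(x["position"],4),round(x["p"],2)) for x in finder.mark_of("top",f"spindle{i}_home")])
E
```

```text
[(array([0.6822, 0.0663, 0.226 ]), 0.83)]
[]
[]
[]
[(array([0.5023, 0.1217, 0.0697]), 0.66), (array([ 0.4462, -0.3093,  0.0005]), 0.62)]
[(array([0.502 , 0.206 , 0.0717]), 0.5), (array([ 0.646 ,  0.3674, -0.0028]), 0.43)]
```

View pics/e_wrist.png

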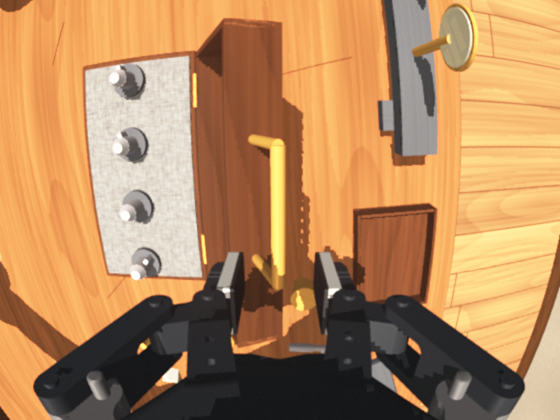

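View pics/e_top.png

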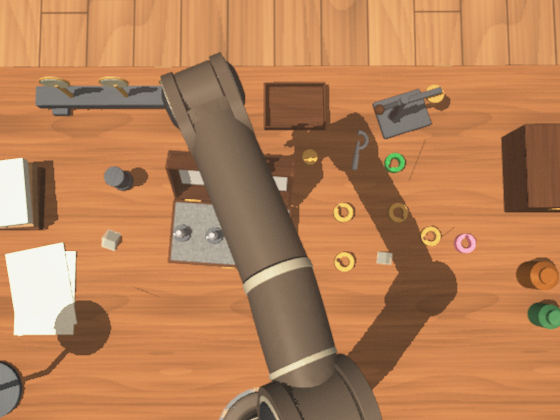

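```bash
python3 - <<'E'
from h import *
plan([0.50,-0.03,0.24],-4.5,0.4)
E
```

```text
[[np.float64(-2.8), np.float64(0.67), np.float64(-1.83), np.float64(-0.01), 0.4], [np.float64(-2.81), np.float64(0.66), np.float64(-1.83), np.float64(-0.01), 0.4], [np.float64(-2.8), np.float64(0.67), np.float64(-1.84), np.float64(-0.01), 0.4], [np.float64(-2.81), np.float64(0.67), np.float64(-1.83), np.float64(-0.01), 0.4], [np.float64(-2.81), np.float64(0.66), np.float64(-1.83), np.float64(-0.01), 0.4]]
[[np.float64(-2.8), np.float64(0.67), np.float64(-1.83), np.float64(-0.01), 0.4]]
end [ 0.5  -0.03  0.24] -4.483845924883488
```

Emit:
send_rows([
  [-3.4, 0, -2.2, 0, 0.4],
  [-3.4, 0, -2.2, 0, 0.4],
  [-3.4, 0.2, -2.2, 0, 0.4],
  [-3.4, 1.8, -2.2, 0, 0.4],
  [-3.2, 2, -2.2, 0, 0.4],
])

```text
time_s: 7.25
position: [0.4992, -0.0305, 0.2407]
ee_rot: [[0.997, 0.001, 0.079], [-0.079, -0.0, 0.997], [0.001, -1.0, -0.0]]
force: [-0.5, -0.5, -0.4]
opening: 0.0342
```

Emit:
send_rows([
  [0, 0, 0, 0, 0.4],
  [0, 0, 0, 0, 0.4],
])

```text
time_s: 7.45
position: [0.5001, -0.0305, 0.241]
ee_rot: [[0.997, -0.001, 0.081], [-0.081, -0.001, 0.997], [-0.001, -1.0, -0.001]]
force: [0.2, 0.6, -0.3]
opening: 0.0345
```

```bash
python3 - <<'E'
from h import *
im,d,ci,C=snap("wrist","f_wrist")
np.savez("pics/f.npz",im=im,d=d,C=C,K=ci["K"],pose=ci["pose"])
print(arm.sense()["position"])
P=[(0.4896,-0.0367),(0.4959,0.043),(0.5021,0.1228),(0.5084,0.2025)]
px=proj("wrist",np.array([[x,y,0.093] for x,y in P]),ci);print(px)
crops=[]
for (u,v) in px:
    u,v=int(u),int(v); c=im[max(v-40,0):v+50,max(0,u-45):u+45]; c=cv2.resize(c,(400,400),interpolation=cv2.INTER_CUBIC); crops.append(c)
cv2.imwrite("pics/f_crops.png",np.vstack([np.hstack(crops[:2]),np.hstack(crops[2:])])[:600,:800,::-1])
for i in range(1,5):
    print([(np.round(x["position"],4),round(x["p"],2)) for x in finder.mark_of("wrist",f"spindle{i}_home")])
E
```

```text
[ 0.5013 -0.0297  0.2416]
[[266.809  201.5169]
 [265.9899 114.4854]
 [265.6329  26.9139]
 [265.9628 -49.8276]]
[(array([ 0.4858, -0.0351,  0.0715]), 0.92)]
[(array([0.4958, 0.0455, 0.0699]), 0.78)]
[(array([0.503 , 0.1297, 0.0681]), 0.96), (array([ 0.5035,  0.0818, -0.    ]), 0.7)]
[(array([0.6825, 0.071 , 0.2262]), 0.69)]
```

View pics/f_wrist.png

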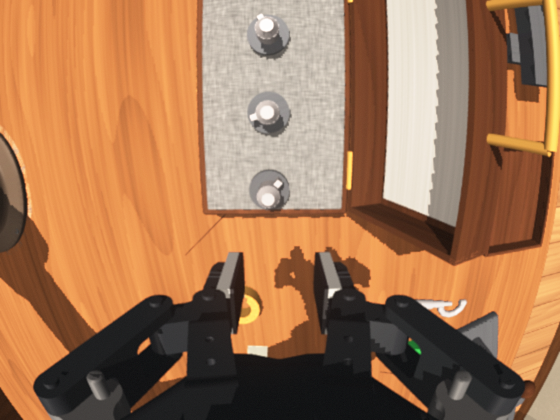

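View pics/f_crops.png

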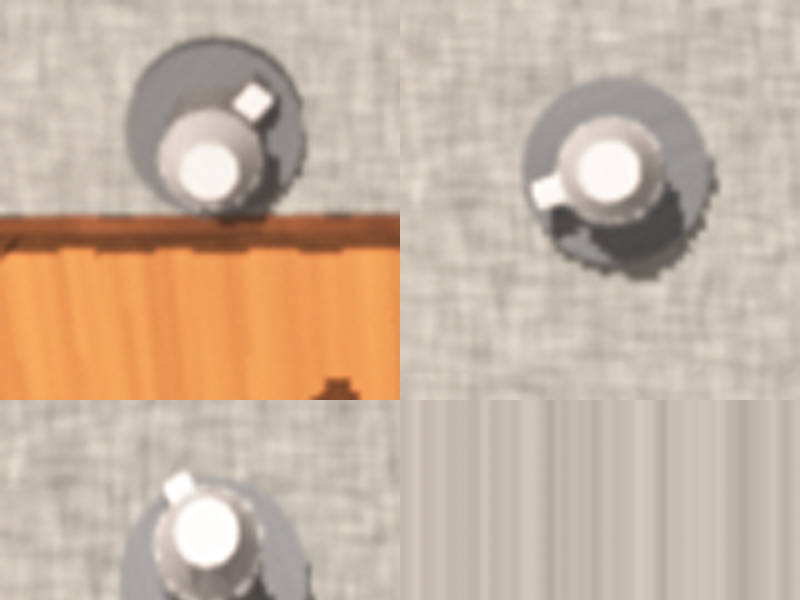

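```bash
cat >> h.py <<'E'
def ray(cam,u,v,z,K,P):
    x=(u-K[0,2])/K[0,0];y=(v-K[1,2])/K[1,1]
    if cam=="wrist":
        r=np.hypot(x,y); t=np.tan(r)/max(r,1e-9); x*=t;y*=t
    dv=P[:3,:3]@np.array([x,-y,-1.]); s=(z-P[2,3])/dv[2]
    return P[:3,3]+s*dv
E
python3 - <<'E'
from h import *
f=np.load("pics/f.npz");K=f["K"];P=f["pose"]
for n,k,t in [("A",(277.7,183.5),(267.8,199)),("B",(253.3,116.6),(267,112)),("C",(260.3,16),(266.6,24.9))]:
    a=ray("wrist",*t,0.093,K,P);b=ray("wrist",*k,0.075,K,P);print(n,a,b,np.hypot(*(b-a)[:2]),np.degrees(np.arctan2((b-a)[1],(b-a)[0])))
E
```

```text
A [ 0.4907 -0.0344  0.093 ] [ 0.5007 -0.0245  0.075 ] 0.014028491976516526 44.83172241279749
B [0.497  0.0451 0.093 ] [0.4831 0.042  0.075 ] 0.014206228611594722 -167.14448448153757
C [0.5031 0.1246 0.093 ] [0.4977 0.1393 0.075 ] 0.01562737084053531 110.37991043039803
```

Emit:
send_rows([
  [0, 0, 4, 0, 0.4],
  [0, 0, 4, 0, 0.4],
  [0, 0, 4, 0, 0.4],
  [0, 0, 4, 0, 0.4],
  [0, 0, 0, 0, 0.4],
])

```text
time_s: 8.2
position: [0.5131, 0.1372, 0.2419]
ee_rot: [[0.998, 0.001, 0.07], [-0.07, 0.004, 0.998], [0.0, -1.0, 0.004]]
force: [-0.9, -0.3, -0.0]
opening: 0.0341
```

Emit:
send_rows([
  [0, 0, 0, 0, 0.4],
])

```text
time_s: 8.3
position: [0.5135, 0.1313, 0.2412]
ee_rot: [[0.997, -0.0, 0.076], [-0.076, 0.001, 0.997], [-0.0, -1.0, 0.001]]
force: [0.5, -0.1, -0.3]
opening: 0.034
```

```bash
python3 - <<'E'
from h import *
im,d,ci,C=snap("wrist","g_wrist")
np.savez("pics/g.npz",im=im,d=d,C=C,K=ci["K"],pose=ci["pose"])
print(arm.sense()["position"])
P=[(0.497,0.0451),(0.5031,0.1246),(0.5094,0.2043)]
px=proj("wrist",np.array([[x,y,0.093] for x,y in P]),ci);print(px)
crops=[]
for (u,v) in px:
    u,v=int(u),int(v); print(u-30,v-30);c=im[v-30:v+30,u-30:u+30]; c=cv2.resize(c,(240,240),interpolation=cv2.INTER_CUBIC); crops.append(c)
cv2.imwrite("pics/g_crops.png",np.hstack(crops)[:,:,::-1])
E
```

```text
[0.5136 0.1298 0.2411]
[[267.8079 277.6058]
 [266.8441 202.1752]
 [266.4675 115.2514]]
237 247
236 172
236 85
```

View pics/g_crops.png

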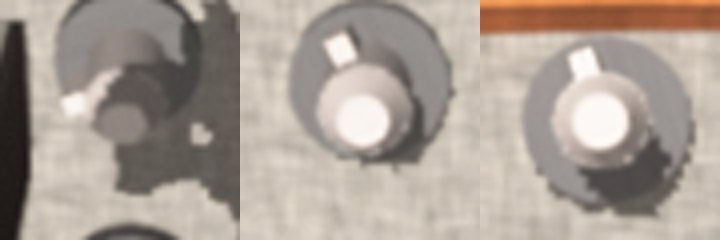

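```bash
python3 - <<'E'
from h import *
f=np.load("pics/g.npz");K=f["K"];P=f["pose"]
for n,k,t in [("C",(260.6,183.6),(265.9,201.6)),("D",(260.9,101.1),(265.6,114.1))]:
    a=ray("wrist",*t,0.093,K,P);b=ray("wrist",*k,0.075,K,P);print(n,a,b,np.hypot(*(b-a)[:2]),np.degrees(np.arctan2((b-a)[1],(b-a)[0])))
p,y=plan([0.48,-0.14,0.23],-4.5,1)
plan([0.50,-0.32,0.23],-4.5,1,p,y)
E
```

```text
C [0.5023 0.1252 0.093 ] [0.4976 0.1387 0.075 ] 0.014315434620281902 109.2345471110687
D [0.5087 0.2054 0.093 ] [0.5046 0.218  0.075 ] 0.01328129894915344 108.13263747402826
[[np.float64(-0.18), np.float64(0.16), np.float64(-3.88), np.float64(0.0), 1], [np.float64(-0.17), np.float64(0.16), np.float64(-3.88), np.float64(0.0), 1], [np.float64(-0.18), np.float64(0.16), np.float64(-3.88), np.float64(0.0), 1], [np.float64(-0.18), np.float64(0.15), np.float64(-3.88), np.float64(0.0), 1], [np.float64(-0.18), np.float64(0.16), np.float64(-3.88), np.float64(0.0), 1]]
[[np.float64(-0.17), np.float64(0.16), np.float64(-3.88), np.float64(0.0), 1], [np.float64(-0.18), np.float64(0.16), np.float64(-3.88), np.float64(0.0), 1]]
end [ 0.48 -0.14  0.23] -4.483184555311636
[[np.float64(0.68), np.float64(-0.0), np.float64(-3.56), np.float64(0.0), 1], [np.float64(0.68), np.float64(-0.0), np.float64(-3.56), np.float64(0.0), 1], [np.float64(0.68), np.float64(-0.0), np.float64(-3.55), np.float64(0.0), 1], [np.float64(0.68), np.float64(-0.0), np.float64(-3.56), np.float64(0.0), 1], [np.float64(0.68), np.float64(-0.0), np.float64(-3.56), np.float64(0.0), 1]]
end [ 0.5  -0.32  0.23] -4.483184555311636
```

Emit:
send_rows([
  [-0.2, 0, -4.8, 0, 1],
  [-0.2, 0, -4.8, 0, 1],
  [-0.2, 0.2, -4.8, 0, 1],
  [-0.2, 0.3, -4.8, 0, 1],
  [0.2, 0.8, -4.8, 0, 1],
])

```text
time_s: 8.85
position: [0.4877, -0.1127, 0.229]
ee_rot: [[0.997, 0.001, 0.082], [-0.082, -0.001, 0.997], [0.001, -1.0, -0.001]]
force: [1.0, 0.3, -0.6]
opening: 0.0853
```

Emit:
send_rows([
  [0.4, 0.8, -4.8, 0, 1],
  [0.5, 0.8, -4.8, 0, 1],
  [0.5, 0, -4, 0, 1],
  [0, 0, 0, 0, 1],
  [0, 0, 0, 0, 1],
])

```text
time_s: 9.35
position: [0.4905, -0.2479, 0.2119]
ee_rot: [[0.996, -0.001, 0.084], [-0.084, 0.0, 0.996], [-0.001, -1.0, 0.0]]
force: [1.0, 0.5, 0.2]
opening: 0.0853
```

```bash
cat >> h.py <<'E'
def ringlook(name,ctrs):
    s=arm.sense();im,d,ci,C=snap("wrist",name)
    np.savez(f"pics/{name}.npz",im=im,d=d,C=C,K=ci["K"],pose=ci["pose"])
    print("tcp",s["position"],yawof(s["ee_rot"]),s["time_s"])
    crops=[]
    for (x,y) in ctrs:
        (u,v),=proj("wrist",np.array([x,y,0.024]),ci);u,v=int(u),int(v)
        w=C[max(v-40,0):v+40,max(0,u-40):u+40].reshape(-1,3);w=w[np.hypot(w[:,0]-x,w[:,1]-y)<0.035];q=w[(w[:,2]>0.019)&(w[:,2]<0.03)]
        # circle fit to outer edge: min enclosing
        if len(q)>20:
            (cx,cy),r=cv2.minEnclosingCircle((q[:,:2]*1000).astype(np.float32)); print("ring",(x,y),"px",u,v,"origin",u-30,v-30,"mec",cx,cy,r,len(q))
        c=im[max(v-30,0):v+30,max(u-30,0):u+30]; crops.append(cv2.resize(c,(240,240),interpolation=cv2.INTER_CUBIC))
    cv2.imwrite(f"pics/{name}_c.png",np.hstack(crops)[:,:,::-1])
E
python3 - <<'E'
from h import *
ringlook("h_wrist",[(0.5616,-0.1993),(0.4373,-0.1997)])
E
```

```text
tcp [ 0.4905 -0.2479  0.2119] -4.8050633178507995 9.35
ring (0.5616, -0.1993) px 342 133 origin 312 103 mec 562.0883178710938 -200.77304077148438 25.158443450927734 1208
ring (0.4373, -0.1997) px 221 143 origin 191 113 mec 436.8240051269531 -201.6670684814453 25.085081100463867 1224
```

View pics/h_wrist.png

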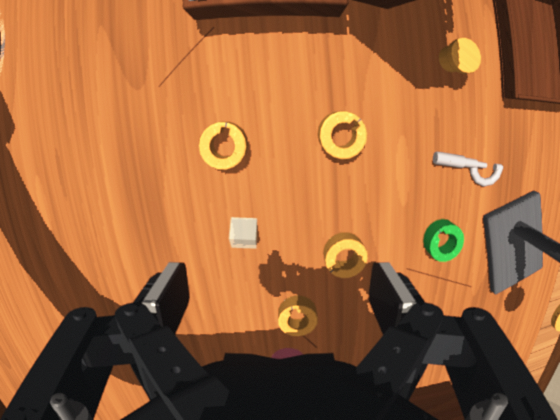

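View pics/h_wrist_c.png

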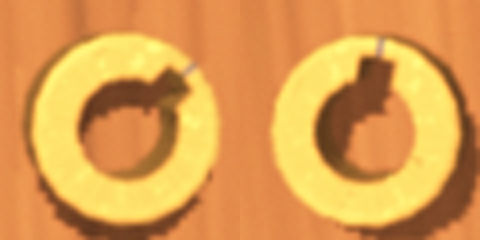

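```bash
cat >> h.py <<'E'
def keyang(name,c,uv):
    f=np.load(f"pics/{name}.npz");b=ray("wrist",*uv,0.024,f["K"],f["pose"])[:2]-np.array(c);print(name,c,"r",np.hypot(*b),"ang",np.degrees(np.arctan2(b[1],b[0])))
E
python3 - <<'E'
from h import *
keyang("h_wrist",(0.5621,-0.2008),(359.1,119.9))
keyang("h_wrist",(0.5621,-0.2008),(312+44-.4,103+20.5-.4))
keyang("h_wrist",(0.4368,-0.2017),(225.6,124.1))
keyang("h_wrist",(0.4368,-0.2017),(191+34.5-.4,113+17-.4))
E
```

```text
h_wrist (0.5621, -0.2008) r 0.022662269799847697 ang 40.12880614833789
h_wrist (0.5621, -0.2008) r 0.017643129584856154 ang 40.4587516080393
h_wrist (0.4368, -0.2017) r 0.02252180527073349 ang 73.45723792367319
h_wrist (0.4368, -0.2017) r 0.016879747975397437 ang 71.68285917158435
```

```bash
python3 - <<'E'
from h import *
p,y=plan([0.437,-0.2017,0.08],-25,0.85)
plan([0.437,-0.2017,0.003],-25,0.85,p,y)
E
```

```text
[[np.float64(-1.44), np.float64(3.3), np.float64(1.0), np.float64(5.09), 0.85], [np.float64(-1.52), np.float64(3.31), np.float64(0.87), np.float64(5.09), 0.85], [np.float64(-1.59), np.float64(3.3), np.float64(0.74), np.float64(5.09), 0.85], [np.float64(-1.65), np.float64(3.31), np.float64(0.59), np.float64(5.09), 0.85]]
end [ 0.437  -0.2017  0.08  ] -25.015651444190713
[[np.float64(0.0), np.float64(3.85), np.float64(-0.0), np.float64(-0.01), 0.85], [np.float64(0.0), np.float64(3.85), np.float64(-0.0), np.float64(-0.01), 0.85]]
end [ 0.437  -0.2017  0.003 ] -24.99565144419071
```

Emit:
send_rows([
  [-1.44, 3.3, 1.0, 5.05, 0.85],
  [-1.52, 3.3, 0.87, 5.05, 0.85],
  [-1.59, 3.3, 0.74, 5.05, 0.85],
  [-1.65, 3.3, 0.6, 5.05, 0.85],
  [0, 0, 0, 0, 0.85],
])

```text
time_s: 9.9
position: [0.4333, -0.198, 0.0774]
ee_rot: [[0.909, -0.007, 0.417], [-0.417, 0.003, 0.909], [-0.008, -1.0, -0.0]]
force: [-0.1, 0.6, -0.1]
opening: 0.0729
```

Emit:
send_rows([
  [0, 0, 0, 0, 0.85],
  [0, 0, 0, 0, 0.85],
])

```text
time_s: 10.1
position: [0.4396, -0.2016, 0.0821]
ee_rot: [[0.909, 0.003, 0.416], [-0.416, -0.001, 0.909], [0.003, -1.0, 0.0]]
force: [0.2, -0.6, -0.1]
opening: 0.0726
```

```bash
python3 - <<'E'
from h import *
p,y=plan([0.437,-0.2017,0.003],-25,0.85)
snap("wrist","i_wrist")
E
```

```text
[[np.float64(-0.12), np.float64(3.95), np.float64(-0.06), np.float64(0.19), 0.85], [np.float64(-0.11), np.float64(3.96), np.float64(-0.05), np.float64(0.19), 0.85]]
end [ 0.437  -0.2017  0.003 ] -24.990832440379773
```

View pics/i_wrist.png

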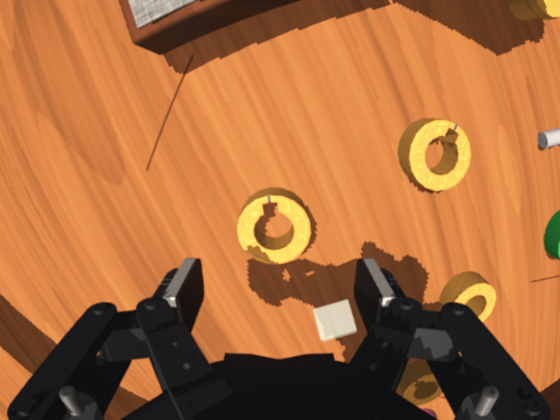

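Emit:
send_rows([
  [-0.05, 3.5, 0, 0, 0.85],
  [-0.05, 3.5, 0, 0, 0.85],
  [0, 0.8, 0, 0, 0.85],
  [0, 0, 0, 0, 0.85],
  [0, 0, 0, 0, 0.85],
])

```text
time_s: 10.65
position: [0.4378, -0.2012, 0.0037]
ee_rot: [[0.908, 0.002, 0.418], [-0.418, -0.001, 0.908], [0.002, -1.0, 0.0]]
force: [0.5, 0.2, -0.1]
opening: 0.0727
```

```bash
python3 - <<'E'
from h import *
print(arm.sense()["position"],arm.sense()["force"]);snap("wrist","j_wrist")
E
```

```text
[ 0.4378 -0.2012  0.0037] [ 0.4672  0.2187 -0.0702]
```

View pics/j_wrist.png

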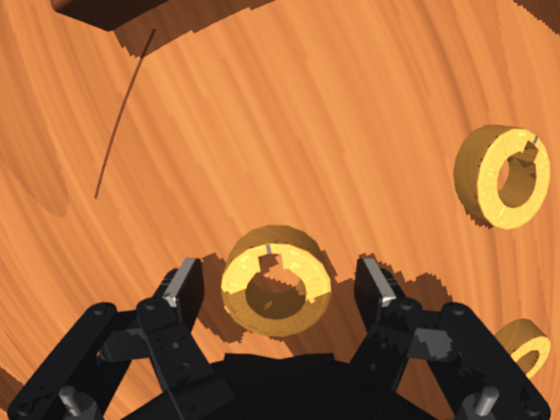

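Well centred. Closing.

Emit:
send_rows([
  [0, 0, 0, 0, 0.3],
  [0, 0, 0, 0, 0.3],
  [0, 0, 0, 0, 0.3],
  [0, 0, 0, 0, 0.3],
], squeeze=60)

```text
time_s: 11.1
position: [0.4372, -0.2011, 0.004]
ee_rot: [[0.908, 0.002, 0.419], [-0.419, -0.001, 0.908], [0.002, -1.0, -0.001]]
force: [-2.9, 2.2, 14.5]
opening: 0.0484
```

Emit:
send_rows([
  [0, -2, 0, 0, 0.3],
  [0, -4, 0, 0, 0.3],
  [0, -4, 0, 0, 0.3],
  [0, -4, 0, 0, 0.3],
  [0, 0, 0, 0, 0.3],
])

```text
time_s: 11.6
position: [0.4394, -0.2017, 0.1475]
ee_rot: [[0.908, 0.008, 0.419], [-0.419, -0.004, 0.908], [0.009, -1.0, -0.0]]
force: [0.4, -0.6, -2.9]
opening: 0.0479
```

```bash
python3 - <<'E'
from h import *
im,d,ci,C=snap("wrist","k_wrist"); np.savez("pics/k_wrist.npz",im=im,d=d,C=C,K=ci["K"],pose=ci["pose"])
s=arm.sense();print(s["position"],yawof(s["ee_rot"]),s["opening"],s["force"])
E
```

```text
[ 0.4379 -0.2015  0.1449] -24.77342373909398 0.04800765043334995 [-0.4883 -0.454  -4.9046]
```

View pics/k_wrist.png

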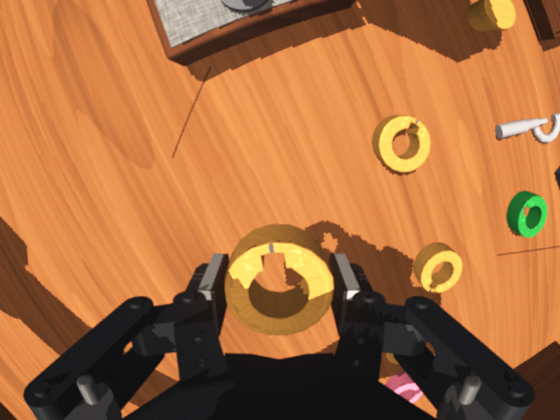

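```bash
cat >> h.py <<'E'
def held(name,uv=None,dz=0.020):
    s=arm.sense(); im,d,ci,C=snap("wrist",name)
    p=s["position"]; y=yawof(s["ee_rot"])
    w=C[200:340,215:345].reshape(-1,3)
    hs=cv2.cvtColor(im.copy(),cv2.COLOR_RGB2HSV)[200:340,215:345].reshape(-1,3)
    m=(np.hypot(w[:,0]-p[0],w[:,1]-p[1])<0.032)&(hs[:,0]>18)&(hs[:,0]<34)&(hs[:,1]>100)&(w[:,2]>p[2]-0.03)&(w[:,2]<p[2]+0.05)
    q=w[m]; zt=np.percentile(q[:,2],90); t=q[abs(q[:,2]-zt)<0.004]
    (cx,cy),r=cv2.minEnclosingCircle((t[:,:2]*1000).astype(np.float32))
    print("t",s["time_s"],"tcp",p,"yaw",y,"open",s["opening"],"F",s["force"],"| ring top z-tcp",zt-p[2],"mec",cx/1000,cy/1000,r,len(t))
    np.savez(f"pics/{name}.npz",im=im,d=d,C=C,K=ci["K"],pose=ci["pose"],p=p,y=y)
    c=im[200:340,210:350]; cv2.imwrite(f"pics/{name}_c.png",cv2.resize(c,None,fx=4,fy=4,interpolation=cv2.INTER_CUBIC)[:,:,::-1])
def heldang(name,uv,c=None,dz=0.020):
    f=np.load(f"pics/{name}.npz");p=f["p"]; c=p[:2] if c is None else np.array(c)
    b=ray("wrist",*uv,p[2]+dz,f["K"],f["pose"])[:2]-c
    a=np.degrees(np.arctan2(b[1],b[0])); print("r",np.hypot(*b),"key world",a,"rel yaw",a-f["y"])
E
python3 - <<'E'
from h import *
held("k2")
E
```

```text
t 11.65 tcp [ 0.4379 -0.2015  0.1449] yaw -24.77342373909398 open 0.04800765043334995 F [-0.4883 -0.454  -4.9046] | ring top z-tcp 0.020565638060595443 mec 0.4416886596679688 -0.19761314392089843 23.190635681152344 2487
```

View pics/k2_c.png

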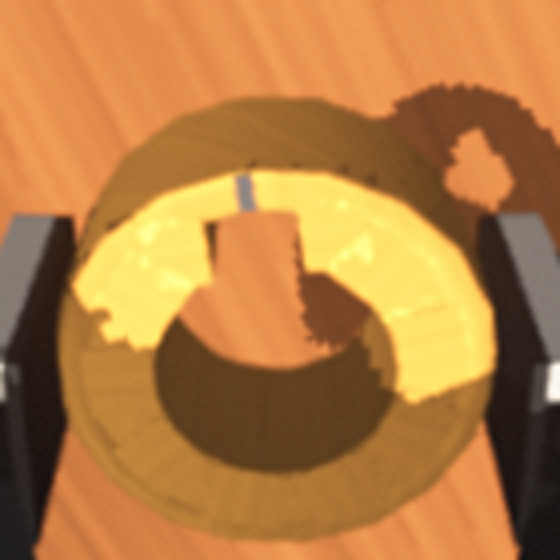

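```bash
python3 - <<'E'
from h import *
f=np.load("pics/k2.npz");p=f["p"]
def pt(a,b,dz=0.020): return ray("wrist",210+a/4-.4,200+b/4-.4,p[2]+dz,f["K"],f["pose"])[:2]
t=pt(280,170);b=pt(280,538);l=pt(72,300);r=pt(493,330)
a=np.radians(float(f["y"]));X=np.array([np.cos(a),np.sin(a)]);Z=np.array([-np.sin(a),np.cos(a)])
for n,q in [("t",t),("b",b),("l",l),("r",r)]: print(n,(q-p[:2])@X,(q-p[:2])@Z)
c=(t+b)/2; print(c,(c-p[:2])@X,(c-p[:2])@Z, np.hypot(*(t-b)))
heldang("k2",(271.1,247.6));heldang("k2",(271.1,247.6),c)
E
```

```text
t 0.000994502009887916 0.023996246112412415
b 0.0010560208014877975 -0.024044836547106367
l -0.021373765072739633 0.008619730176336712
r 0.02428112208070453 0.004686556585714228
[ 0.4388 -0.202 ] 0.001025261405687857 -2.4295217346976165e-05 0.04804112204830811
r 0.02167866983761138 key world 71.85474415147883 rel yaw 96.62816789057281
r 0.021844765435721954 key world 74.51949374693065 rel yaw 99.29291748602463
```

```bash
python3 - <<'E'
from h import *
p,y=plan([0.5085,0.2054,0.15],10.5,0.3,step=4.5)
E
```

```text
[[np.float64(-1.05), np.float64(-0.07), np.float64(3.99), np.float64(-3.53), 0.3], [np.float64(-0.8), np.float64(-0.07), np.float64(4.05), np.float64(-3.53), 0.3], [np.float64(-0.55), np.float64(-0.07), np.float64(4.09), np.float64(-3.53), 0.3], [np.float64(-0.3), np.float64(-0.07), np.float64(4.12), np.float64(-3.53), 0.3], [np.float64(-0.04), np.float64(-0.07), np.float64(4.13), np.float64(-3.53), 0.3]]
[[np.float64(0.21), np.float64(-0.07), np.float64(4.12), np.float64(-3.53), 0.3], [np.float64(0.46), np.float64(-0.07), np.float64(4.11), np.float64(-3.53), 0.3], [np.float64(0.72), np.float64(-0.07), np.float64(4.06), np.float64(-3.53), 0.3], [np.float64(0.96), np.float64(-0.07), np.float64(4.02), np.float64(-3.53), 0.3], [np.float64(1.21), np.float64(-0.07), np.float64(3.94), np.float64(-3.53), 0.3]]
end [0.5085 0.2054 0.15  ] 10.531136769213672
```

Emit:
send_rows([
  [-1.05, -0.1, 4.0, -3.53, 0.3],
  [-0.8, -0.1, 4.05, -3.53, 0.3],
  [-0.55, -0.1, 4.1, -3.53, 0.3],
  [-0.3, -0.1, 4.1, -3.53, 0.3],
  [-0.05, -0.1, 4.1, -3.53, 0.3],
])

```text
time_s: 12.2
position: [0.471, 0.0037, 0.1455]
ee_rot: [[0.993, -0.003, 0.121], [-0.121, 0.0, 0.993], [-0.003, -1.0, -0.0]]
force: [0.9, -0.4, -4.4]
opening: 0.0478
```

Emit:
send_rows([
  [0.2, 0, 4.1, -3.53, 0.3],
  [0.45, 0, 4.1, -3.53, 0.3],
  [0.7, 0, 4.05, -3.53, 0.3],
  [0.95, 0, 4.0, -3.53, 0.3],
  [1.2, 0, 3.9, -3.53, 0.3],
])

```text
time_s: 12.7
position: [0.5065, 0.2055, 0.145]
ee_rot: [[0.983, -0.003, -0.186], [0.186, -0.001, 0.983], [-0.004, -1.0, -0.001]]
force: [0.9, -0.5, -2.9]
opening: 0.048
```

Emit:
send_rows([
  [0, 0, 0, 0, 0.3],
  [0, 0, 0, 0, 0.3],
  [0, 0, 0, 0, 0.3],
])

```text
time_s: 13.0
position: [0.5068, 0.2029, 0.1457]
ee_rot: [[0.983, -0.003, -0.182], [0.182, -0.002, 0.983], [-0.003, -1.0, -0.001]]
force: [-0.3, 0.2, -3.6]
opening: 0.0482
```

```bash
python3 - <<'E'
from h import *
held("l1")
p,y=plan([0.5085,0.2054,0.115],10.5,0.3)
E
```

```text
t 13.0 tcp [0.5068 0.2029 0.1457] yaw 10.492619180792422 open 0.048172839032911925 F [-0.3077  0.2053 -3.623 ] | ring top z-tcp 0.020469659467877377 mec 0.5081585083007812 0.20491021728515624 23.93900489807129 3181
[[np.float64(0.19), np.float64(3.11), np.float64(0.24), np.float64(-0.05), 0.3]]
end [0.5085 0.2054 0.115 ] 10.501569745041424
```

View pics/l1.png

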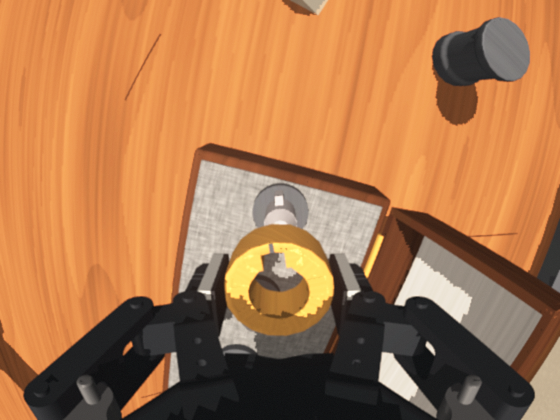

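```bash
python3 - <<'E'
from h import *
f=np.load("pics/l1.npz")
k=ray("wrist",279,201,0.075,f["K"],f["pose"]);print("key",k)
im=f["im"];cv2.imwrite("pics/l1_z.png",cv2.resize(im[170:310,220:340],None,fx=5,fy=5,interpolation=cv2.INTER_CUBIC)[:600,:,::-1])
E
```

```text
key [0.5055 0.2179 0.075 ]
```

View pics/l1_z.png

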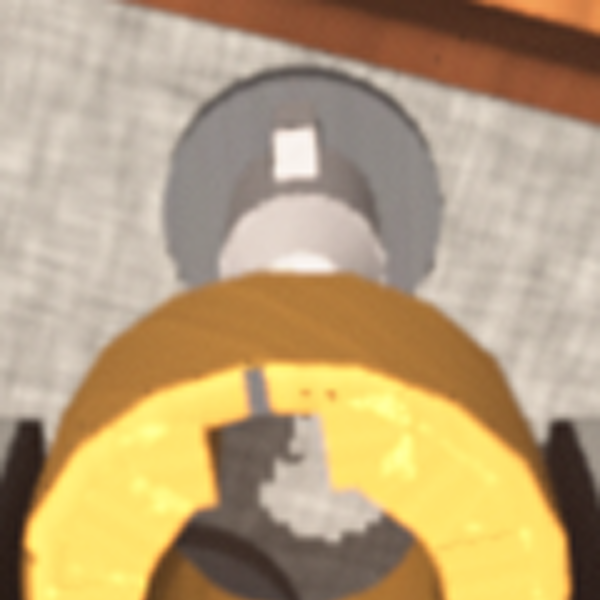

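Emit:
send_rows([
  [0.2, 1.0, 0.25, 1.5, 0.3],
  [0, 2.0, 0, 0, 0.3],
  [0, 0, 0, 0, 0.3],
  [0, 0, 0, 0, 0.3],
])

```text
time_s: 13.45
position: [0.509, 0.2062, 0.1172]
ee_rot: [[0.988, -0.001, -0.156], [0.156, -0.001, 0.988], [-0.001, -1.0, -0.001]]
force: [-0.6, 0.4, -4.6]
opening: 0.0482
```

```bash
python3 - <<'E'
from h import *
held("l2")
f=np.load("pics/l2.npz");im=f["im"];cv2.imwrite("pics/l2_z.png",cv2.resize(im[200:350,210:350],None,fx=4,fy=4,interpolation=cv2.INTER_CUBIC)[:600,:,::-1])
E
```

```text
t 13.45 tcp [0.509  0.2062 0.1172] yaw 8.98147353715092 open 0.04821720876863112 F [-0.5801  0.4491 -4.5898] | ring top z-tcp 0.020471602727535537 mec 0.5103587951660157 0.20768565368652345 24.01998519897461 3138
```

View pics/l2_z.png

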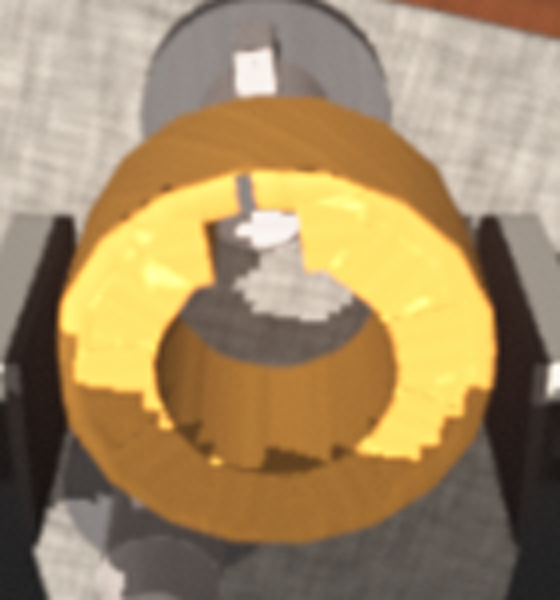

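```bash
python3 - <<'E'
from h import *
f=np.load("pics/l2.npz")
print(ray("wrist",276.6,256.6,0.093,f["K"],f["pose"]), ray("wrist",210+254/4-.4,200+72/4-.4,0.075,f["K"],f["pose"]),f["p"])
E
```

```text
[0.5099 0.2018 0.093 ] [0.5051 0.2185 0.075 ] [0.509  0.2062 0.1172]
```

Emit:
send_rows([
  [0, 1.5, -0.1, 0, 0.3],
  [0, 1.0, 0, 0, 0.3],
  [0, 0.5, 0, 0, 0.3],
  [0, 0, 0, 0, 0.3],
])

```text
time_s: 13.9
position: [0.5086, 0.2061, 0.0861]
ee_rot: [[0.987, -0.002, -0.158], [0.158, -0.001, 0.987], [-0.002, -1.0, -0.0]]
force: [-0.8, -0.4, -2.8]
opening: 0.048
```

Emit:
send_rows([
  [0, 0.5, 0, 0, 0.3],
  [0, 0.5, 0, 0, 0.3],
  [0, 0, 0, 0, 0.3],
])

```text
time_s: 14.2
position: [0.509, 0.2062, 0.0766]
ee_rot: [[0.988, -0.001, -0.158], [0.158, -0.0, 0.988], [-0.001, -1.0, -0.0]]
force: [-0.2, -0.9, -3.8]
opening: 0.0481
```

Emit:
send_rows([
  [0, 0.4, 0, 0, 0.3],
  [0, 0.4, 0, 0, 0.3],
  [0, 0, 0, 0, 0.3],
])

```text
time_s: 14.5
position: [0.509, 0.2062, 0.0687]
ee_rot: [[0.988, -0.001, -0.158], [0.158, -0.0, 0.988], [-0.001, -1.0, -0.0]]
force: [0.0, -0.4, -3.9]
opening: 0.048
```

Emit:
send_rows([
  [0, 0.4, 0, 0, 0.3],
  [0, 0, 0, 0, 0.3],
])

```text
time_s: 14.7
position: [0.5091, 0.2062, 0.0649]
ee_rot: [[0.988, -0.0, -0.157], [0.157, -0.0, 0.988], [-0.001, -1.0, -0.0]]
force: [-0.2, -0.4, -4.3]
opening: 0.0479
```

Emit:
send_rows([
  [0, 0.2, 0, 0, 0.3],
  [0, 0, 0, 0, 0.8],
  [0, 0, 0, 0, 0.8],
  [0, -3, 0, 0, 0.8],
  [0, -4, 0, 0, 0.8],
])

```text
time_s: 15.2
position: [0.5082, 0.206, 0.1329]
ee_rot: [[0.987, -0.003, -0.158], [0.158, -0.001, 0.987], [-0.003, -1.0, -0.0]]
force: [0.4, -1.0, 0.3]
opening: 0.0682
```

Emit:
send_rows([
  [0, -4, 0, 0, 0.8],
  [0, 0, -3, 0, 0.8],
  [0, 0, 0, 0, 0.8],
])

```text
time_s: 15.5
position: [0.5159, 0.1733, 0.1748]
ee_rot: [[0.988, 0.003, -0.153], [0.153, -0.002, 0.988], [0.003, -1.0, -0.003]]
force: [0.5, -0.3, -0.9]
opening: 0.068
```

```bash
cat >> h.py <<'E'
def deck(name,x,y,r=0.032):
    s=arm.sense();im,d,ci,C=snap("wrist",name)
    m=(np.hypot(C[...,0]-x,C[...,1]-y)<r)&(C[...,2]>0.04)&(C[...,2]<0.12)
    hs=cv2.cvtColor(im.copy(),cv2.COLOR_RGB2HSV); g=m&(hs[...,0]>18)&(hs[...,0]<34)&(hs[...,1]>100)
    q=C[g]; print("t",s["time_s"],s["position"],"gold z pct",np.percentile(q[:,2],[5,50,90,98]),len(q))
    t=q[abs(q[:,2]-np.percentile(q[:,2],90))<0.003];(cx,cy),rr=cv2.minEnclosingCircle((t[:,:2]*1000).astype(np.float32));print("centre",cx,cy,rr)
    (u,v),=proj("wrist",np.array([x,y,0.08]),ci);u,v=int(u),int(v)
    cv2.imwrite(f"pics/{name}_c.png",cv2.resize(im[max(v-50,0):v+50,max(u-50,0):u+50],None,fx=5,fy=5,interpolation=cv2.INTER_CUBIC)[:,:,::-1])
E
python3 - <<'E'
from h import *
deck("m1",0.509,0.2055)
E
```

```text
t 15.5 [0.5159 0.1733 0.1748] gold z pct [0.0808 0.0819 0.0827 0.0832] 2156
centre 510.5577697753906 205.42587280273438 24.6087703704834
```

View pics/m1_c.png

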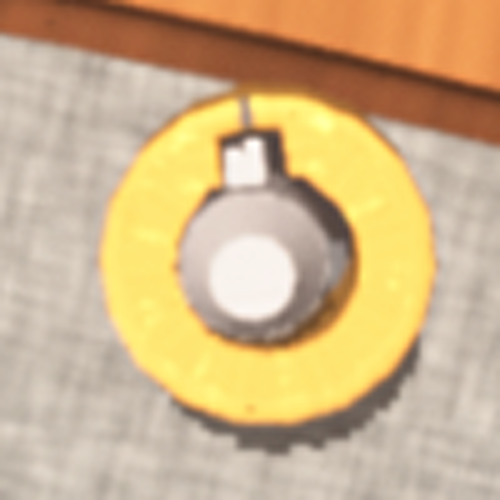

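```bash
python3 - <<'E'
from h import *
p,y=plan([0.5,-0.10,0.2],-4.5,0.85,step=4.8)
p,y=plan([0.52,-0.45,0.21],-4.5,0.85,p,y,step=4.8)
E
```

```text
[[np.float64(-0.95), np.float64(-0.43), np.float64(-4.49), np.float64(2.23), 0.85], [np.float64(-0.78), np.float64(-0.44), np.float64(-4.52), np.float64(2.23), 0.85], [np.float64(-0.6), np.float64(-0.43), np.float64(-4.54), np.float64(2.23), 0.85], [np.float64(-0.42), np.float64(-0.43), np.float64(-4.57), np.float64(2.23), 0.85], [np.float64(-0.25), np.float64(-0.43), np.float64(-4.58), np.float64(2.23), 0.85]]
[[np.float64(-0.07), np.float64(-0.44), np.float64(-4.58), np.float64(2.23), 0.85]]
end [ 0.5 -0.1  0.2] -4.511595956613542
[[np.float64(0.59), np.float64(-0.12), np.float64(-4.34), np.float64(-0.0), 0.85], [np.float64(0.6), np.float64(-0.13), np.float64(-4.34), np.float64(-0.0), 0.85], [np.float64(0.59), np.float64(-0.12), np.float64(-4.35), np.float64(-0.0), 0.85], [np.float64(0.6), np.float64(-0.13), np.float64(-4.34), np.float64(-0.0), 0.85], [np.float64(0.59), np.float64(-0.12), np.float64(-4.34), np.float64(-0.0), 0.85]]
[[np.float64(0.59), np.float64(-0.13), np.float64(-4.34), np.float64(-0.0), 0.85], [np.float64(0.6), np.float64(-0.12), np.float64(-4.34), np.float64(-0.0), 0.85], [np.float64(0.59), np.float64(-0.13), np.float64(-4.35), np.float64(-0.0), 0.85]]
end [ 0.52 -0.45  0.21] -4.511595956613542
```

Emit:
send_rows([
  [-0.9, -0.5, -4.5, 2.2, 0.85],
  [-0.8, -0.5, -4.5, 2.2, 0.85],
  [-0.6, -0.5, -4.5, 2.2, 0.85],
  [-0.4, -0.5, -4.6, 2.2, 0.85],
  [-0.2, -0.4, -4.6, 2.2, 0.85],
])

```text
time_s: 16.05
position: [0.5033, -0.0531, 0.1975]
ee_rot: [[0.999, 0.0, 0.034], [-0.034, 0.0, 0.999], [0.0, -1.0, 0.0]]
force: [1.3, -0.2, -0.8]
opening: 0.0729
```

Emit:
send_rows([
  [0, -0.3, -4.6, 2.2, 0.85],
  [0.6, -0.1, -4.3, 0, 0.85],
  [0.6, -0.1, -4.3, 0, 0.85],
  [0.6, -0.1, -4.3, 0, 0.85],
  [0.6, -0.1, -4.3, 0, 0.85],
])

```text
time_s: 16.55
position: [0.5137, -0.2725, 0.2041]
ee_rot: [[0.997, 0.0, 0.071], [-0.071, 0.0, 0.997], [0.0, -1.0, 0.0]]
force: [2.0, -1.0, -0.2]
opening: 0.0725
```

Emit:
send_rows([
  [0.6, -0.1, -4.3, 0, 0.85],
  [0.6, -0.1, -4.3, 0, 0.85],
  [0.6, -0.1, -4.3, 0, 0.85],
  [0.6, 0, -4.3, 0, 0.85],
  [0, 0, 0, 0, 0.85],
])

```text
time_s: 17.05
position: [0.5229, -0.4514, 0.2054]
ee_rot: [[0.997, -0.002, 0.08], [-0.08, -0.002, 0.997], [-0.002, -1.0, -0.002]]
force: [-0.8, -0.5, -0.4]
opening: 0.073
```

Emit:
send_rows([
  [0, 0, 0, 0, 0.85],
  [0, 0, 0, 0, 0.85],
])

```text
time_s: 17.25
position: [0.5258, -0.4427, 0.2069]
ee_rot: [[0.998, 0.0, 0.07], [-0.07, 0.002, 0.998], [-0.0, -1.0, 0.002]]
force: [-0.5, 0.3, -0.4]
opening: 0.0727
```

```bash
python3 - <<'E'
from h import *
ringlook("n_wrist",[(0.562,-0.338),(0.501,-0.420)])
E
```

```text
tcp [ 0.5258 -0.4427  0.2069] -4.020451667799264 17.25
ring (0.562, -0.338) px 306 80 origin 276 50 mec 561.8886108398438 -340.90447998046875 25.0811767578125 1284
ring (0.501, -0.42) px 251 166 origin 221 136 mec 500.1841125488281 -422.2027282714844 24.964580535888672 1238
```

View pics/n_wrist.png

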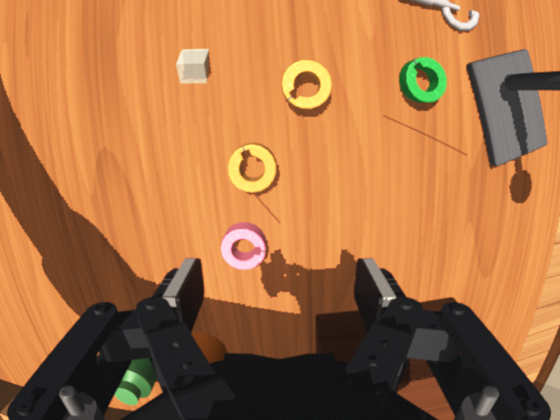

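View pics/n_wrist_c.png

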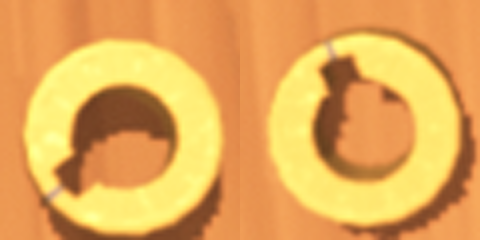

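```bash
python3 - <<'E'
from h import *
keyang("n_wrist",(0.5619,-0.3409),(288.6,98.4))
keyang("n_wrist",(0.5619,-0.3409),(276+69/4-.4,50+178/4-.4))
keyang("n_wrist",(0.5002,-0.4222),(243.4,148.1))
keyang("n_wrist",(0.5002,-0.4222),(221+98/4-.4,136+68/4-.4))
p,y=plan([0.5002,-0.4222,0.08],-10,0.85)
E
```

```text
n_wrist (0.5619, -0.3409) r 0.023369489417011807 ang -144.1688262749303
n_wrist (0.5619, -0.3409) r 0.01738886941458781 ang -146.3688678033828
n_wrist (0.5002, -0.4222) r 0.021989625260717603 ang 105.48796760271354
n_wrist (0.5002, -0.4222) r 0.01709912678378331 ang 105.46919510476725
[[np.float64(-0.68), np.float64(3.18), np.float64(0.46), np.float64(1.5), 0.85], [np.float64(-0.68), np.float64(3.18), np.float64(0.45), np.float64(1.5), 0.85], [np.float64(-0.7), np.float64(3.19), np.float64(0.43), np.float64(1.5), 0.85], [np.float64(-0.71), np.float64(3.18), np.float64(0.41), np.float64(1.5), 0.85]]
end [ 0.5002 -0.4222  0.08  ] -9.99618551203295
```

Emit:
send_rows([
  [-0.7, 3.2, 0.45, 0.25, 0.85],
  [-0.7, 3.2, 0.45, 0.25, 0.85],
  [-0.7, 3.2, 0.45, 0.25, 0.85],
  [-0.6, 3.2, 0.4, 0.25, 0.85],
  [0, 0, 0, 0, 0.85],
])

```text
time_s: 17.8
position: [0.4969, -0.4217, 0.0754]
ee_rot: [[0.996, -0.006, 0.087], [-0.087, 0.005, 0.996], [-0.007, -1.0, 0.004]]
force: [-0.2, 0.8, -0.2]
opening: 0.0722
```

Emit:
send_rows([
  [0, 0, 0, 0, 0.85],
  [0, 0, 0, 0, 0.85],
])

```text
time_s: 18.0
position: [0.5013, -0.4256, 0.0817]
ee_rot: [[0.996, 0.003, 0.089], [-0.089, -0.002, 0.996], [0.003, -1.0, -0.002]]
force: [0.2, -0.3, 0.9]
opening: 0.0725
```

```bash
python3 - <<'E'
from h import *
p,y=plan([0.5002,-0.4222,0.004],-5,0.85)
ringlook("o_wrist",[(0.5,-0.422)])
E
```

```text
[[np.float64(-0.07), np.float64(3.89), np.float64(0.16), np.float64(-0.05), 0.85], [np.float64(-0.07), np.float64(3.88), np.float64(0.17), np.float64(-0.05), 0.85]]
end [ 0.5002 -0.4222  0.004 ] -4.994350428349957
tcp [ 0.5013 -0.4256  0.0817] -5.094350428349957 18.0
ring (0.5, -0.422) px 274 223 origin 244 193 mec 500.4569396972656 -422.33233642578125 25.116214752197266 2956
```

Emit:
send_rows([
  [-0.05, 3.5, 0.15, 0, 0.85],
  [-0.05, 3.5, 0.15, 0, 0.85],
  [0, 0.7, 0, 0, 0.85],
  [0, 0, 0, 0, 0.85],
  [0, 0, 0, 0, 0.85],
])

```text
time_s: 18.55
position: [0.5001, -0.423, 0.0044]
ee_rot: [[0.996, 0.002, 0.09], [-0.09, -0.002, 0.996], [0.002, -1.0, -0.001]]
force: [0.1, -0.4, 0.2]
opening: 0.0726
```

Emit:
send_rows([
  [0, 0, 0, 0, 0.3],
  [0, 0, 0, 0, 0.3],
  [0, 0, 0, 0, 0.3],
  [0, 0, 0, 0, 0.3],
], squeeze=60)

```text
time_s: 18.95
position: [0.4997, -0.423, 0.0047]
ee_rot: [[0.996, 0.002, 0.09], [-0.09, -0.002, 0.996], [0.002, -1.0, -0.002]]
force: [-1.1, -0.1, 7.5]
opening: 0.0475
```

Emit:
send_rows([
  [0, -2, 0, 0, 0.3],
  [0, -4, 0, 0, 0.3],
  [0, -4, 0, 0, 0.3],
  [0, -4.3, 0, 0, 0.3],
  [0, 0, 0, 0, 0.3],
])

```text
time_s: 19.45
position: [0.502, -0.4241, 0.153]
ee_rot: [[0.996, 0.009, 0.09], [-0.09, -0.007, 0.996], [0.01, -1.0, -0.006]]
force: [0.7, -0.2, -2.3]
opening: 0.0473
```

```bash
python3 - <<'E'
from h import *
held("q1")
p,y=plan([0.5023,0.125,0.15],-3,0.3,step=4.8)
E
```

```text
t 19.45 tcp [ 0.502  -0.4241  0.153 ] yaw -5.1533953454783585 open 0.047347598955657995 F [ 0.6958 -0.1541 -2.2823] | ring top z-tcp 0.01990115512180926 mec 0.5039815673828125 -0.42130792236328124 24.18378257751465 2988
[[np.float64(-0.4), np.float64(-0.0), np.float64(4.55), np.float64(-0.18), 0.3], [np.float64(-0.38), np.float64(-0.01), np.float64(4.56), np.float64(-0.18), 0.3], [np.float64(-0.36), np.float64(0.0), np.float64(4.55), np.float64(-0.18), 0.3], [np.float64(-0.36), np.float64(-0.0), np.float64(4.56), np.float64(-0.18), 0.3], [np.float64(-0.33), np.float64(-0.0), np.float64(4.55), np.float64(-0.18), 0.3]]
[[np.float64(-0.33), np.float64(-0.01), np.float64(4.56), np.float64(-0.18), 0.3], [np.float64(-0.31), np.float64(-0.0), np.float64(4.56), np.float64(-0.18), 0.3], [np.float64(-0.29), np.float64(-0.0), np.float64(4.56), np.float64(-0.18), 0.3], [np.float64(-0.28), np.float64(-0.01), np.float64(4.56), np.float64(-0.18), 0.3], [np.float64(-0.27), np.float64(0.0), np.float64(4.56), np.float64(-0.18), 0.3]]
[[np.float64(-0.25), np.float64(-0.0), np.float64(4.57), np.float64(-0.18), 0.3], [np.float64(-0.24), np.float64(-0.0), np.float64(4.56), np.float64(-0.18), 0.3]]
end [0.5023 0.125  0.15  ] -2.9933522633931426
```

View pics/q1_c.png

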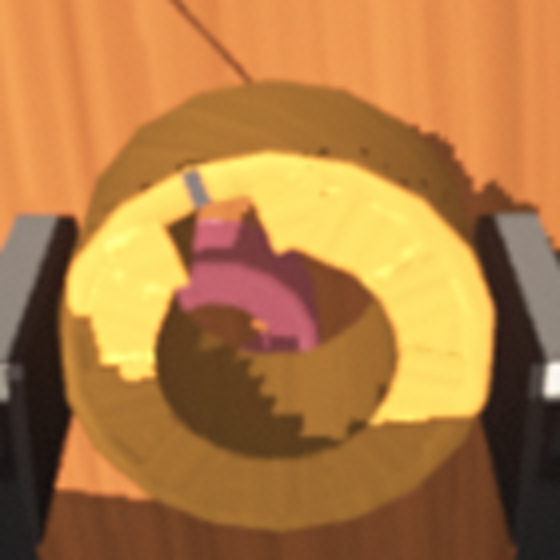

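```bash
python3 - <<'E'
from h import *
heldang("q1",(258.6,246.4)); a=np.radians(-5.15);p=np.load("pics/q1.npz")["p"]
heldang("q1",(258.6,246.4),p[:2]+0.0012*np.array([-np.sin(a),np.cos(a)]))
E
```

```text
r 0.02306001651935092 key world 103.02659604005927 rel yaw 108.17999138553763
r 0.021923093178386758 key world 104.00496746774542 rel yaw 109.15836281322377
```

Emit:
send_rows([
  [-0.4, 0, 4.55, -0.2, 0.3],
  [-0.4, 0, 4.55, -0.2, 0.3],
  [-0.35, 0, 4.55, -0.2, 0.3],
  [-0.35, 0, 4.55, -0.2, 0.3],
  [-0.35, 0, 4.55, -0.2, 0.3],
])

```text
time_s: 20.0
position: [0.4979, -0.1921, 0.1444]
ee_rot: [[0.997, -0.002, 0.072], [-0.072, 0.0, 0.997], [-0.002, -1.0, 0.0]]
force: [1.5, -0.0, -3.0]
opening: 0.0471
```

Emit:
send_rows([
  [-0.3, 0, 4.55, -0.2, 0.3],
  [-0.3, 0, 4.55, -0.2, 0.3],
  [-0.3, 0, 4.55, -0.2, 0.3],
  [-0.3, 0, 4.55, -0.2, 0.3],
  [-0.25, 0, 4.55, -0.2, 0.3],
])

```text
time_s: 20.5
position: [0.4983, 0.0355, 0.1445]
ee_rot: [[0.998, -0.001, 0.055], [-0.055, -0.0, 0.998], [-0.001, -1.0, -0.0]]
force: [0.7, -0.4, -2.7]
opening: 0.0474
```

Emit:
send_rows([
  [-0.25, 0, 4.55, 0, 0.3],
  [-0.25, 0, 4.0, 0, 0.3],
  [0, 0, 0, 0, 0.3],
  [0, 0, 0, 0, 0.3],
  [0, 0, 0, 0, 0.3],
])

```text
time_s: 21.0
position: [0.4987, 0.1183, 0.1445]
ee_rot: [[0.998, -0.001, 0.056], [-0.056, -0.001, 0.998], [-0.001, -1.0, -0.001]]
force: [0.2, -0.8, -2.2]
opening: 0.0473
```

```bash
python3 - <<'E'
from h import *
held("s1")
f=np.load("pics/s1.npz");im=f["im"];cv2.imwrite("pics/s1_z.png",cv2.resize(im[170:310,220:340],None,fx=5,fy=5,interpolation=cv2.INTER_CUBIC)[:600,:,::-1])
E
```

```text
t 21.0 tcp [0.4987 0.1183 0.1445] yaw -3.2021443556660367 open 0.04732893203087164 F [ 0.2234 -0.7667 -2.2373] | ring top z-tcp 0.019998182161611033 mec 0.500244384765625 0.11931873321533203 24.360149383544922 3167
```

View pics/s1_z.png

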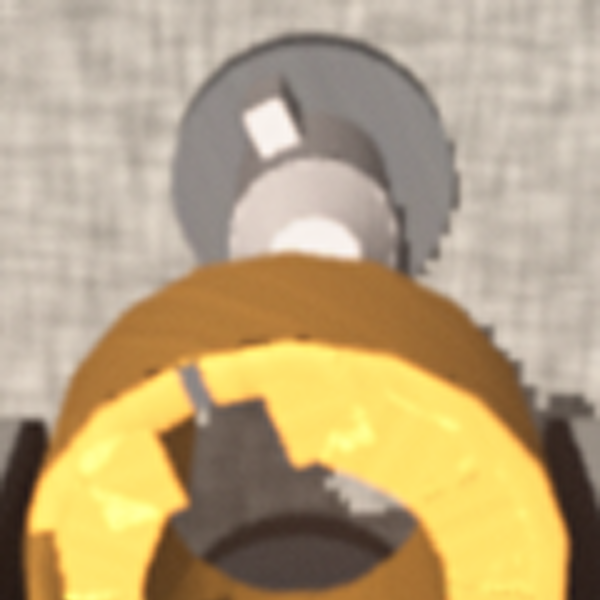

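```bash
python3 - <<'E'
from h import *
f=np.load("pics/s1.npz");k=ray("wrist",274,195,0.075,f["K"],f["pose"]);a=np.radians(108)
print(k,k[:2]-0.01425*np.array([np.cos(a),np.sin(a)]))
plan([0.5023,0.1238,0.117],-2.5,0.3)
E
```

```text
[0.4978 0.1382 0.075 ] [0.5022 0.1247]
[[np.float64(0.31), np.float64(2.77), np.float64(0.6), np.float64(-0.76), 0.3]]
end [0.5023 0.1238 0.117 ] -2.4994551949899737
```

Emit:
send_rows([
  [0.3, 1.0, 0.6, -1.0, 0.3],
  [0, 2.0, 0, 0, 0.3],
  [0, 0, 0, 0, 0.3],
  [0, 0, 0, 0, 0.3],
])

```text
time_s: 21.45
position: [0.5022, 0.1251, 0.1148]
ee_rot: [[0.999, -0.002, 0.038], [-0.038, -0.0, 0.999], [-0.002, -1.0, -0.0]]
force: [0.0, -0.5, -2.3]
opening: 0.0474
```

Emit:
send_rows([
  [0, 1.5, 0, 0, 0.3],
  [0, 1.0, 0, 0, 0.3],
  [0, 0.5, 0, 0, 0.3],
  [0, 0, 0, 0, 0.3],
])

```text
time_s: 21.85
position: [0.5018, 0.1254, 0.0843]
ee_rot: [[0.999, -0.002, 0.037], [-0.037, -0.0, 0.999], [-0.002, -1.0, -0.0]]
force: [0.2, 0.4, -2.5]
opening: 0.0473
```

Emit:
send_rows([
  [0, 0.5, 0, 0, 0.3],
  [0, 0.5, 0, 0, 0.3],
  [0, 0, 0, 0, 0.3],
])

```text
time_s: 22.15
position: [0.5021, 0.1254, 0.0747]
ee_rot: [[0.999, -0.001, 0.037], [-0.037, -0.0, 0.999], [-0.001, -1.0, -0.0]]
force: [-0.5, -0.8, -3.8]
opening: 0.0479
```

Emit:
send_rows([
  [0, 0.4, 0, 0, 0.3],
  [0, 0.4, 0, 0, 0.3],
  [0, 0, 0, 0, 0.3],
])

```text
time_s: 22.45
position: [0.5022, 0.1254, 0.0668]
ee_rot: [[0.999, -0.001, 0.037], [-0.037, -0.0, 0.999], [-0.001, -1.0, -0.0]]
force: [-0.8, 1.1, -2.6]
opening: 0.0478
```

Emit:
send_rows([
  [0, 0.3, 0, 0, 0.3],
  [0, 0, 0, 0, 0.3],
])

```text
time_s: 22.65
position: [0.5023, 0.1255, 0.064]
ee_rot: [[0.999, -0.0, 0.037], [-0.037, -0.0, 0.999], [-0.0, -1.0, -0.0]]
force: [0.1, 0.4, -2.2]
opening: 0.0478
```

Emit:
send_rows([
  [0, 0.2, 0, 0, 0.3],
  [0, 0, 0, 0, 0.8],
  [0, 0, 0, 0, 0.8],
  [0, -3, 0, 0, 0.8],
  [0, -4, 0, 0, 0.8],
])

```text
time_s: 23.15
position: [0.5012, 0.1252, 0.1317]
ee_rot: [[0.999, -0.004, 0.037], [-0.037, -0.0, 0.999], [-0.004, -1.0, -0.001]]
force: [1.2, 0.5, -0.0]
opening: 0.0687
```

Emit:
send_rows([
  [0, -4, 0, 0, 0.8],
  [0, 0, -3, 0, 0.8],
  [0, 0, 0, 0, 0.8],
])

```text
time_s: 23.45
position: [0.5023, 0.092, 0.1735]
ee_rot: [[0.999, 0.003, 0.041], [-0.041, -0.002, 0.999], [0.003, -1.0, -0.002]]
force: [-0.3, -0.7, -1.1]
opening: 0.0683
```

```bash
python3 - <<'E'
from h import *
deck("t1",0.5023,0.125)
p,y=plan([0.52,-0.1,0.19],-10,0.85,step=4.8)
p,y=plan([0.55,-0.40,0.19],-20,0.85,p,y,step=4.8)
E
```

```text
t 23.45 [0.5023 0.092  0.1735] gold z pct [0.0808 0.082  0.0828 0.0834] 2157
centre 503.4399108886719 126.13939666748047 24.64761734008789
[[np.float64(0.52), np.float64(-0.34), np.float64(-3.85), np.float64(1.54), 0.85], [np.float64(0.63), np.float64(-0.35), np.float64(-3.84), np.float64(1.54), 0.85], [np.float64(0.73), np.float64(-0.34), np.float64(-3.82), np.float64(1.54), 0.85], [np.float64(0.83), np.float64(-0.34), np.float64(-3.8), np.float64(1.54), 0.85], [np.float64(0.93), np.float64(-0.35), np.float64(-3.78), np.float64(1.54), 0.85]]
end [ 0.52 -0.1   0.19] -10.022641587202358
[[np.float64(1.17), np.float64(0.0), np.float64(-4.15), np.float64(1.43), 0.85], [np.float64(1.27), np.float64(0.0), np.float64(-4.11), np.float64(1.43), 0.85], [np.float64(1.37), np.float64(0.0), np.float64(-4.08), np.float64(1.43), 0.85], [np.float64(1.48), np.float64(0.0), np.float64(-4.05), np.float64(1.43), 0.85], [np.float64(1.57), np.float64(0.0), np.float64(-4.01), np.float64(1.43), 0.85]]
[[np.float64(1.68), np.float64(0.0), np.float64(-3.96), np.float64(1.43), 0.85], [np.float64(1.77), np.float64(0.0), np.float64(-3.93), np.float64(1.43), 0.85]]
end [ 0.55 -0.4   0.19] -20.032641587202356
```

View pics/t1_c.png

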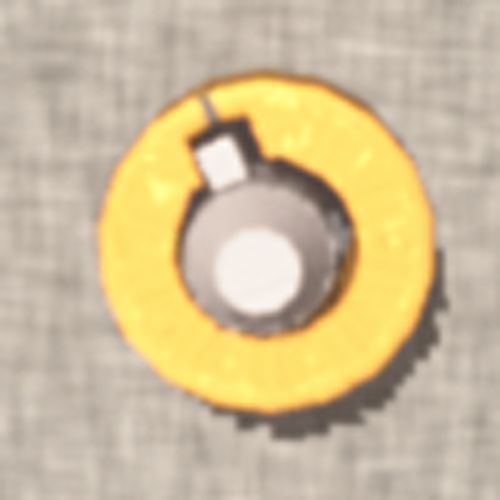

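```bash
python3 - <<'E'
from h import *
p,y=plan([0.52,-0.1,0.17],4,0.85,step=4.8)
p,y=plan([0.56,-0.365,0.12],10,0.85,p,y,step=4.6)
E
```

```text
[[np.float64(0.52), np.float64(0.06), np.float64(-3.85), np.float64(-1.26), 0.85], [np.float64(0.44), np.float64(0.05), np.float64(-3.87), np.float64(-1.26), 0.85], [np.float64(0.35), np.float64(0.06), np.float64(-3.87), np.float64(-1.26), 0.85], [np.float64(0.27), np.float64(0.06), np.float64(-3.88), np.float64(-1.26), 0.85], [np.float64(0.18), np.float64(0.05), np.float64(-3.89), np.float64(-1.26), 0.85]]
end [ 0.52 -0.1   0.17] 3.977358412797641
[[np.float64(0.36), np.float64(0.83), np.float64(-4.45), np.float64(-1.0), 0.85], [np.float64(0.28), np.float64(0.84), np.float64(-4.46), np.float64(-1.0), 0.85], [np.float64(0.2), np.float64(0.83), np.float64(-4.46), np.float64(-1.0), 0.85], [np.float64(0.13), np.float64(0.84), np.float64(-4.46), np.float64(-1.0), 0.85], [np.float64(0.05), np.float64(0.83), np.float64(-4.47), np.float64(-1.0), 0.85]]
[[np.float64(-0.04), np.float64(0.83), np.float64(-4.47), np.float64(-1.0), 0.85]]
end [ 0.56   -0.3651  0.12  ] 9.977358412797642
```

Emit:
send_rows([
  [0.5, 0, -3.85, -1.25, 0.85],
  [0.45, 0, -3.85, -1.25, 0.85],
  [0.35, 0, -3.85, -1.25, 0.85],
  [0.25, 0.1, -3.9, -1.25, 0.85],
  [0.2, 0.1, -3.9, -1.25, 0.85],
])

```text
time_s: 24.0
position: [0.5201, -0.0987, 0.1699]
ee_rot: [[0.997, -0.0, -0.073], [0.073, 0.0, 0.997], [-0.0, -1.0, 0.0]]
force: [0.9, -0.1, 0.1]
opening: 0.0728
```

Emit:
send_rows([
  [0.35, 0.8, -4.45, -1, 0.85],
  [0.3, 0.8, -4.45, -1, 0.85],
  [0.2, 0.8, -4.45, -1, 0.85],
  [0.1, 0.8, -4.45, -1, 0.85],
  [0.05, 0.8, -4.5, -1, 0.85],
])

```text
time_s: 24.5
position: [0.5541, -0.3195, 0.1293]
ee_rot: [[0.987, -0.0, -0.16], [0.16, 0.001, 0.987], [-0.0, -1.0, 0.001]]
force: [0.5, -0.7, 0.8]
opening: 0.0728
```

Emit:
send_rows([
  [0, 0.8, -4.5, -1, 0.85],
  [0, 0, 0, 0, 0.85],
  [0, 0, 0, 0, 0.85],
  [0, 0, 0, 0, 0.85],
])

```text
time_s: 24.9
position: [0.5615, -0.3608, 0.122]
ee_rot: [[0.984, -0.0, -0.177], [0.177, 0.002, 0.984], [0.0, -1.0, 0.002]]
force: [-0.2, -0.2, 0.4]
opening: 0.0728
```

```bash
python3 - <<'E'
from h import *
ringlook("u_wrist",[(0.5619,-0.341),(0.562,-0.2008)])
plan([0.5621,-0.341,0.004],10,0.85)
E
```

```text
tcp [ 0.5615 -0.3608  0.122 ] 10.218167386885622 24.9
ring (0.5619, -0.341) px 281 185 origin 251 155 mec 561.702880859375 -340.40838623046875 25.055007934570312 2183
ring (0.562, -0.2008) px 315 5 origin 285 -25 mec 562.3402099609375 -201.4291534423828 24.92992401123047 1395
[[np.float64(0.1), np.float64(2.96), np.float64(0.48), np.float64(0.06), 0.85], [np.float64(0.1), np.float64(2.96), np.float64(0.49), np.float64(0.06), 0.85], [np.float64(0.1), np.float64(2.96), np.float64(0.48), np.float64(0.06), 0.85], [np.float64(0.09), np.float64(2.96), np.float64(0.49), np.float64(0.06), 0.85]]
end [ 0.5621 -0.341   0.004 ] 10.011126847138883
```

View pics/u_wrist.png

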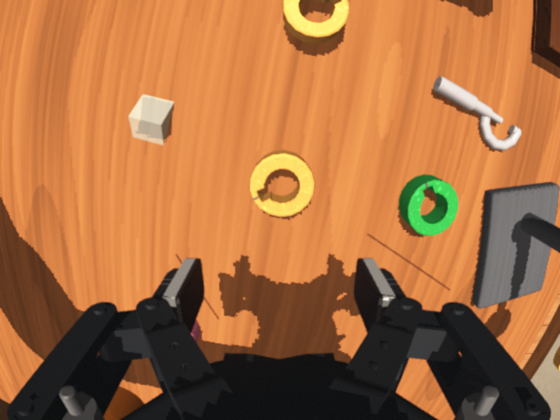

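View pics/u_wrist_c.png

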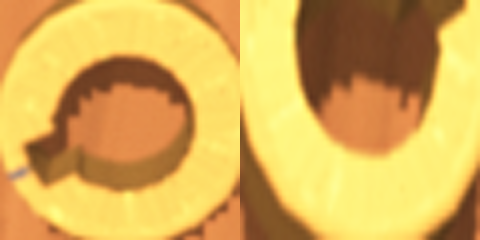

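```bash
python3 - <<'E'
from h import *
keyang("u_wrist",(0.5617,-0.3404),(254.9,198.4))
keyang("u_wrist",(0.5617,-0.3404),(251+45/4-.4,155+160/4-.4))
E
```

```text
u_wrist (0.5617, -0.3404) r 0.023105271485248508 ang -142.8499586169576
u_wrist (0.5617, -0.3404) r 0.01693509147308873 ang -143.65584876766943
```

Emit:
send_rows([
  [0.1, 3.0, 0.5, 0, 0.85],
  [0.1, 3.0, 0.5, 0, 0.85],
  [0.05, 3.0, 0.5, 0, 0.85],
  [0.05, 2.7, 0.5, 0, 0.85],
  [0, 0, 0, 0, 0.85],
])

```text
time_s: 25.45
position: [0.5586, -0.3391, 0.0023]
ee_rot: [[0.984, -0.005, -0.179], [0.179, 0.004, 0.984], [-0.004, -1.0, 0.005]]
force: [0.0, 0.6, -0.1]
opening: 0.0725
```

Emit:
send_rows([
  [0, 0, 0, 0, 0.85],
  [0, 0, 0, 0, 0.85],
])

```text
time_s: 25.65
position: [0.5618, -0.3431, 0.0074]
ee_rot: [[0.984, 0.003, -0.176], [0.176, -0.001, 0.984], [0.002, -1.0, -0.002]]
force: [0.2, -1.1, -0.1]
opening: 0.0724
```

Emit:
send_rows([
  [0, 0.3, 0.2, 0, 0.85],
  [0, 0, 0, 0, 0.85],
  [0, 0, 0, 0, 0.85],
])

```text
time_s: 25.95
position: [0.5601, -0.3411, 0.0029]
ee_rot: [[0.984, 0.001, -0.175], [0.175, -0.0, 0.984], [0.001, -1.0, -0.001]]
force: [-0.7, -0.6, -0.2]
opening: 0.0726
```

Emit:
send_rows([
  [0, 0, 0, 0, 0.3],
  [0, 0, 0, 0, 0.3],
  [0, 0, 0, 0, 0.3],
  [0, 0, 0, 0, 0.3],
], squeeze=60)

```text
time_s: 26.35
position: [0.5603, -0.3411, 0.0031]
ee_rot: [[0.985, 0.001, -0.175], [0.175, -0.001, 0.985], [0.001, -1.0, -0.001]]
force: [-0.9, 0.4, 5.2]
opening: 0.0482
```

Emit:
send_rows([
  [0, -2, 0, 0, 0.3],
  [0, -4, 0, 0, 0.3],
  [0, -4, 0, 0, 0.3],
  [0, -4.3, 0, 0, 0.3],
  [0, 0, 0, 0, 0.3],
])

```text
time_s: 26.85
position: [0.5632, -0.342, 0.1517]
ee_rot: [[0.984, 0.008, -0.175], [0.175, -0.005, 0.984], [0.007, -1.0, -0.006]]
force: [1.0, 0.7, -3.4]
opening: 0.048
```

```bash
python3 - <<'E'
from h import *
held("v1")
plan([0.497,0.0445,0.15],-14,0.3,step=4.8)
E
```

```text
t 26.85 tcp [ 0.5632 -0.342   0.1517] yaw 10.101299835773055 open 0.04802436965198193 F [ 1.0448  0.6791 -3.4076] | ring top z-tcp 0.021475295986116194 mec 0.5643451538085937 -0.3388854675292969 23.930927276611328 3643
[[np.float64(0.05), np.float64(-0.02), np.float64(4.35), np.float64(2.68), 0.3], [np.float64(-0.16), np.float64(-0.02), np.float64(4.35), np.float64(2.68), 0.3], [np.float64(-0.36), np.float64(-0.02), np.float64(4.33), np.float64(2.68), 0.3], [np.float64(-0.56), np.float64(-0.01), np.float64(4.31), np.float64(2.68), 0.3], [np.float64(-0.77), np.float64(-0.02), np.float64(4.28), np.float64(2.68), 0.3]]
[[np.float64(-0.96), np.float64(-0.02), np.float64(4.24), np.float64(2.68), 0.3], [np.float64(-1.16), np.float64(-0.02), np.float64(4.2), np.float64(2.68), 0.3], [np.float64(-1.35), np.float64(-0.02), np.float64(4.13), np.float64(2.68), 0.3], [np.float64(-1.55), np.float64(-0.02), np.float64(4.06), np.float64(2.68), 0.3]]
end [0.497  0.0445 0.15  ] -14.020757544466171
```

View pics/v1_c.png

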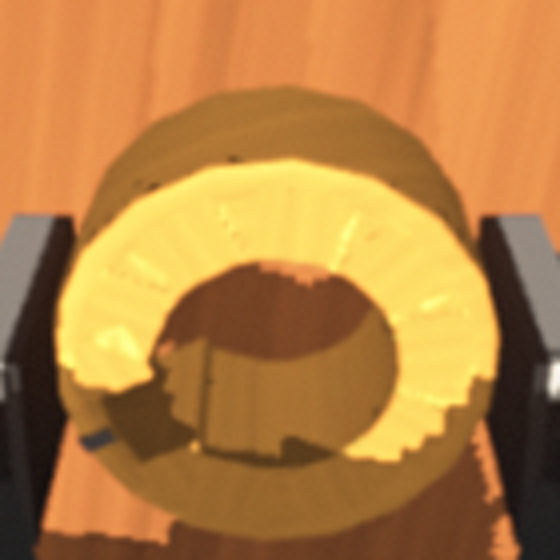

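```bash
python3 - <<'E'
from h import *
heldang("v1",(234.1,309.6),dz=0.021)
f=np.load("pics/v1.npz");p=f["p"]
t=ray("wrist",210+280/4-.4,200+160/4-.4,p[2]+.021,f["K"],f["pose"])[:2];b=ray("wrist",210+280/4-.4,200+535/4-.4,p[2]+.021,f["K"],f["pose"])[:2]
heldang("v1",(234.1,309.6),(t+b)/2,dz=0.021);print((t+b)/2-p[:2],np.hypot(*(t-b)))
E
```

```text
r 0.021151664000769576 key world -142.5373596723633 rel yaw -152.63865950813636
r 0.02304389130608087 key world -142.95092012035025 rel yaw -153.0522199561233
[0.0016 0.001 ] 0.048439238444256585
```

Emit:
send_rows([
  [0.05, 0, 4.35, 2.65, 0.3],
  [-0.15, 0, 4.35, 2.65, 0.3],
  [-0.35, 0, 4.35, 2.65, 0.3],
  [-0.55, 0, 4.3, 2.65, 0.3],
  [-0.75, 0, 4.3, 2.65, 0.3],
])

```text
time_s: 27.4
position: [0.5224, -0.1246, 0.1434]
ee_rot: [[0.998, -0.003, 0.057], [-0.057, 0.001, 0.998], [-0.003, -1.0, 0.001]]
force: [0.7, -0.1, -3.9]
opening: 0.0479
```

Emit:
send_rows([
  [-0.95, 0, 4.25, 2.65, 0.3],
  [-1.15, 0, 4.2, 2.65, 0.3],
  [-1.35, 0, 4.15, 2.65, 0.3],
  [-1.55, 0, 4.0, 2.65, 0.3],
  [0, 0, 0, 0, 0.3],
])

```text
time_s: 27.9
position: [0.4927, 0.0517, 0.1442]
ee_rot: [[0.973, -0.002, 0.23], [-0.23, 0.003, 0.973], [-0.003, -1.0, 0.002]]
force: [-0.9, -0.1, -3.7]
opening: 0.0482
```

Emit:
send_rows([
  [0, 0, 0, 0, 0.3],
  [0, 0, 0, 0, 0.3],
])

```text
time_s: 28.1
position: [0.4946, 0.0438, 0.1442]
ee_rot: [[0.971, -0.002, 0.238], [-0.238, -0.001, 0.971], [-0.002, -1.0, -0.001]]
force: [-0.0, 0.2, -3.6]
opening: 0.0483
```

```bash
python3 - <<'E'
from h import *
held("w1")
f=np.load("pics/w1.npz");im=f["im"];cv2.imwrite("pics/w1_z.png",cv2.resize(im[170:310,220:340],None,fx=5,fy=5,interpolation=cv2.INTER_CUBIC)[:600,:,::-1])
plan([0.497,0.0445,0.117],-13.5,0.3,step=4.8)
E
```

```text
t 28.1 tcp [0.4946 0.0438 0.1442] yaw -13.779999737946547 open 0.04825428986596296 F [-0.0206  0.1633 -3.557 ] | ring top z-tcp 0.021565503236033512 mec 0.4968289794921875 0.04613218688964844 23.873634338378906 3324
[[np.float64(0.19), np.float64(2.74), np.float64(0.15), np.float64(-0.34), 0.3]]
end [0.497  0.0445 0.117 ] -13.496810305390584
```

View pics/w1_z.png

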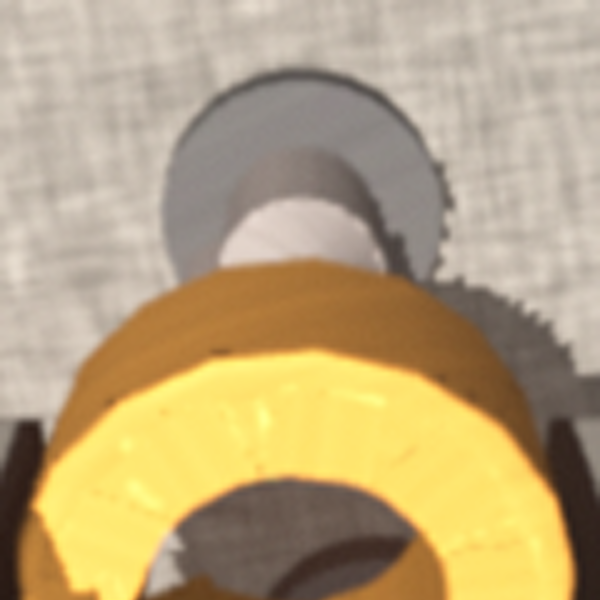

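Emit:
send_rows([
  [0.2, 1.0, 0.1, 0, 0.3],
  [0, 2.0, 0, 0, 0.3],
  [0, 0, 0, 0, 0.3],
  [0, 0, 0, 0, 0.3],
])

```text
time_s: 28.55
position: [0.497, 0.0449, 0.1147]
ee_rot: [[0.971, -0.002, 0.238], [-0.238, 0.0, 0.971], [-0.002, -1.0, -0.0]]
force: [1.0, 0.1, -2.9]
opening: 0.0478
```

Emit:
send_rows([
  [0, 1.5, 0, 0, 0.3],
  [0, 1.0, 0, 0, 0.3],
  [0, 0.5, 0, 0, 0.3],
  [0, 0, 0, 0, 0.3],
])

```text
time_s: 28.95
position: [0.4971, 0.0454, 0.0849]
ee_rot: [[0.971, -0.001, 0.238], [-0.238, -0.0, 0.971], [-0.001, -1.0, -0.0]]
force: [0.3, -0.0, -2.6]
opening: 0.0481
```

Emit:
send_rows([
  [0, 0.4, 0, 0, 0.3],
  [0, 0.4, 0, 0, 0.3],
  [0, 0, 0, 0, 0.3],
])

```text
time_s: 29.25
position: [0.4972, 0.0455, 0.077]
ee_rot: [[0.971, -0.0, 0.238], [-0.238, -0.0, 0.971], [-0.0, -1.0, -0.0]]
force: [-0.4, -0.7, -3.2]
opening: 0.0479
```

Emit:
send_rows([
  [0, 0.3, 0, 0, 0.3],
  [0, 0.3, 0, 0, 0.3],
  [0, 0, 0, 0, 0.3],
])

```text
time_s: 29.55
position: [0.4971, 0.0454, 0.0709]
ee_rot: [[0.971, -0.001, 0.238], [-0.238, -0.0, 0.971], [-0.001, -1.0, -0.0]]
force: [-0.5, 0.4, -2.6]
opening: 0.0479
```

Emit:
send_rows([
  [0, 0.4, 0, 0, 0.3],
  [0, 0.3, 0, 0, 0.3],
  [0, 0, 0, 0, 0.3],
])

```text
time_s: 29.85
position: [0.497, 0.0454, 0.0638]
ee_rot: [[0.971, -0.001, 0.237], [-0.237, -0.0, 0.971], [-0.001, -1.0, -0.0]]
force: [0.2, 1.1, -3.9]
opening: 0.0479
```

Clean drop over the key. Release, back off, check.

Emit:
send_rows([
  [0, 0.2, 0, 0, 0.3],
  [0, 0, 0, 0, 0.8],
  [0, 0, 0, 0, 0.8],
  [0, -3, 0, 0, 0.8],
  [0, -4, 0, 0, 0.8],
])

```text
time_s: 30.35
position: [0.4962, 0.0455, 0.1319]
ee_rot: [[0.971, -0.004, 0.237], [-0.237, 0.0, 0.971], [-0.003, -1.0, -0.001]]
force: [0.5, -0.1, -0.0]
opening: 0.0683
```

Emit:
send_rows([
  [0, -4, 0, 0, 0.8],
  [0, 0, -3, 0, 0.8],
  [0, 0, 0, 0, 0.8],
])

```text
time_s: 30.65
position: [0.4906, 0.013, 0.1737]
ee_rot: [[0.97, 0.002, 0.241], [-0.241, -0.003, 0.97], [0.003, -1.0, -0.002]]
force: [-0.2, -0.1, -1.1]
opening: 0.0678
```

```bash
python3 - <<'E'
from h import *
deck("x1",0.4967,0.045)
p,y=plan([0.56,-0.225,0.12],-9,0.85,step=4.5)
E
```

```text
t 30.65 [0.4906 0.013  0.1737] gold z pct [0.0808 0.0819 0.0828 0.0834] 2169
centre 497.88812255859375 45.926456451416016 24.584453582763672
[[np.float64(2.09), np.float64(0.88), np.float64(-3.6), np.float64(-0.82), 0.85], [np.float64(2.03), np.float64(0.89), np.float64(-3.62), np.float64(-0.82), 0.85], [np.float64(1.98), np.float64(0.88), np.float64(-3.65), np.float64(-0.82), 0.85], [np.float64(1.93), np.float64(0.89), np.float64(-3.69), np.float64(-0.82), 0.85], [np.float64(1.88), np.float64(0.88), np.float64(-3.71), np.float64(-0.82), 0.85]]
[[np.float64(1.83), np.float64(0.88), np.float64(-3.73), np.float64(-0.82), 0.85]]
end [ 0.56  -0.225  0.12 ] -8.996629712409648
```

View pics/x1_c.png

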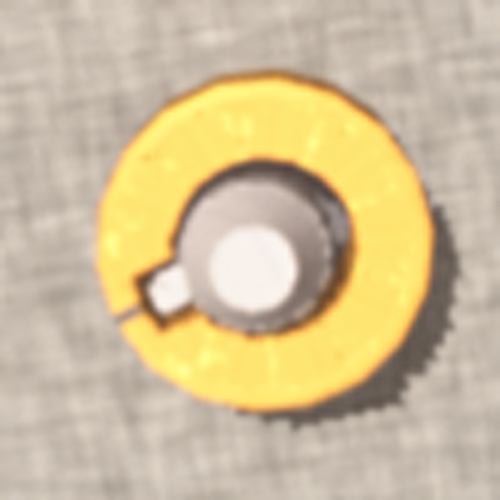

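Emit:
send_rows([
  [1.6, 0.5, -3.7, -0.8, 0.85],
  [1.8, 0.9, -3.7, -0.8, 0.85],
  [2.1, 0.9, -3.7, -0.8, 0.85],
  [2.1, 1.0, -3.7, -0.8, 0.85],
  [2.1, 1.0, -3.7, -0.8, 0.85],
])

```text
time_s: 31.2
position: [0.5468, -0.1856, 0.1286]
ee_rot: [[0.986, -0.0, 0.168], [-0.168, 0.0, 0.986], [-0.0, -1.0, 0.0]]
force: [1.3, 0.7, -0.3]
opening: 0.0725
```

Emit:
send_rows([
  [2.0, 1.0, -3.6, -0.8, 0.85],
  [0, 0, 0, 0, 0.85],
  [0, 0, 0, 0, 0.85],
  [0, 0, 0, 0, 0.85],
])

```text
time_s: 31.6
position: [0.56, -0.2216, 0.1191]
ee_rot: [[0.988, -0.0, 0.154], [-0.154, 0.001, 0.988], [-0.0, -1.0, 0.001]]
force: [0.4, 0.6, 0.8]
opening: 0.0725
```

```bash
python3 - <<'E'
from h import *
ringlook("y_wrist",[(0.562,-0.201)])
plan([0.5621,-0.201,0.004],-9,0.85)
E
```

```text
tcp [ 0.56   -0.2216  0.1191] -8.84767274632332 31.6
ring (0.562, -0.201) px 275 185 origin 245 155 mec 562.1849975585938 -200.8604736328125 24.9058780670166 2230
[[np.float64(-0.04), np.float64(3.85), np.float64(0.69), np.float64(0.06), 0.85], [np.float64(-0.04), np.float64(3.85), np.float64(0.68), np.float64(0.06), 0.85], [np.float64(-0.04), np.float64(3.84), np.float64(0.69), np.float64(0.06), 0.85]]
end [ 0.5621 -0.201   0.004 ] -8.99382018027617
```

View pics/y_wrist.png

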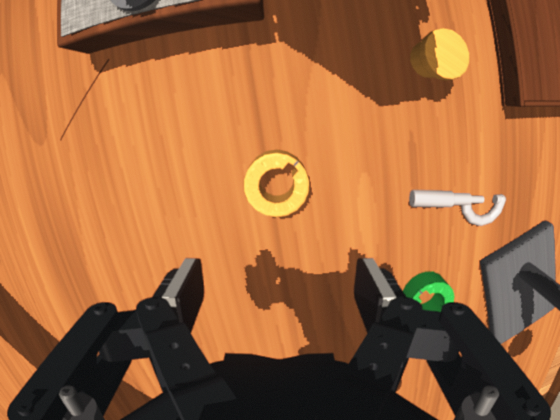

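View pics/y_wrist_c.png

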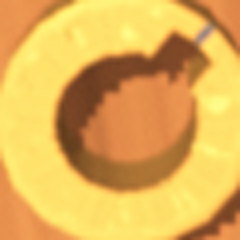

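```bash
python3 - <<'E'
from h import *
keyang("y_wrist",(0.5622,-0.2009),(295.9,163.4))
keyang("y_wrist",(0.5622,-0.2009),(245+183/4-.4,155+57/4-.4))
E
```

```text
y_wrist (0.5622, -0.2009) r 0.022373224675636426 ang 39.79969071547722
y_wrist (0.5622, -0.2009) r 0.01659275094394177 ang 40.967540958812435
```

Emit:
send_rows([
  [0, 3.5, 0.7, 0, 0.85],
  [0, 3.5, 0.7, 0, 0.85],
  [0, 3.0, 0.7, 0, 0.85],
  [0, 1.5, 0, 0, 0.85],
  [0, 0, 0, 0, 0.85],
])

```text
time_s: 32.15
position: [0.562, -0.2015, 0.0029]
ee_rot: [[0.988, -0.003, 0.154], [-0.154, 0.001, 0.988], [-0.003, -1.0, 0.001]]
force: [0.5, 0.3, -0.3]
opening: 0.0731
```

Emit:
send_rows([
  [0, 0, 0, 0, 0.85],
  [0, 0, 0, 0, 0.85],
])

```text
time_s: 32.35
position: [0.5643, -0.2034, 0.0061]
ee_rot: [[0.988, 0.003, 0.156], [-0.156, -0.001, 0.988], [0.003, -1.0, -0.001]]
force: [-0.3, 1.0, -0.7]
opening: 0.0729
```

Emit:
send_rows([
  [-0.1, 0.2, 0.15, 0, 0.85],
  [0, 0, 0, 0, 0.85],
])

```text
time_s: 32.55
position: [0.5626, -0.2013, 0.003]
ee_rot: [[0.988, 0.001, 0.156], [-0.156, -0.0, 0.988], [0.001, -1.0, -0.0]]
force: [-0.6, -0.1, 1.0]
opening: 0.0723
```

Emit:
send_rows([
  [0, 0, 0, 0, 0.3],
  [0, 0, 0, 0, 0.3],
  [0, 0, 0, 0, 0.3],
  [0, 0, 0, 0, 0.3],
], squeeze=60)

```text
time_s: 32.95
position: [0.5623, -0.2013, 0.0032]
ee_rot: [[0.988, -0.0, 0.155], [-0.155, -0.001, 0.988], [0.0, -1.0, -0.001]]
force: [-3.3, 1.1, 7.6]
opening: 0.0481
```

Emit:
send_rows([
  [0, -2, 0, 0, 0.3],
  [0, -4, 0, 0, 0.3],
  [0, -4, 0, 0, 0.3],
  [0, -4.3, 0, 0, 0.3],
  [0, 0, 0, 0, 0.3],
])

```text
time_s: 33.45
position: [0.5656, -0.2017, 0.1513]
ee_rot: [[0.988, 0.009, 0.156], [-0.156, -0.003, 0.988], [0.009, -1.0, -0.002]]
force: [2.0, 0.4, -2.3]
opening: 0.0483
```

```bash
python3 - <<'E'
from h import *
held("z1")
plan([0.4900,-0.037,0.15],-4.3,0.3,step=4.8)
E
```

```text
t 33.45 tcp [ 0.5656 -0.2017  0.1513] yaw -8.946695928031266 open 0.04831939160298124 F [ 1.9764  0.4355 -2.2636] | ring top z-tcp 0.021391947670911238 mec 0.56754443359375 -0.19935308837890625 24.059518814086914 3017
[[np.float64(-2.47), np.float64(-0.05), np.float64(3.78), np.float64(-1.16), 0.3], [np.float64(-2.39), np.float64(-0.04), np.float64(3.83), np.float64(-1.16), 0.3], [np.float64(-2.31), np.float64(-0.05), np.float64(3.87), np.float64(-1.16), 0.3], [np.float64(-2.24), np.float64(-0.04), np.float64(3.92), np.float64(-1.16), 0.3]]
end [ 0.49  -0.037  0.15 ] -4.319951684629046
```

View pics/z1_c.png

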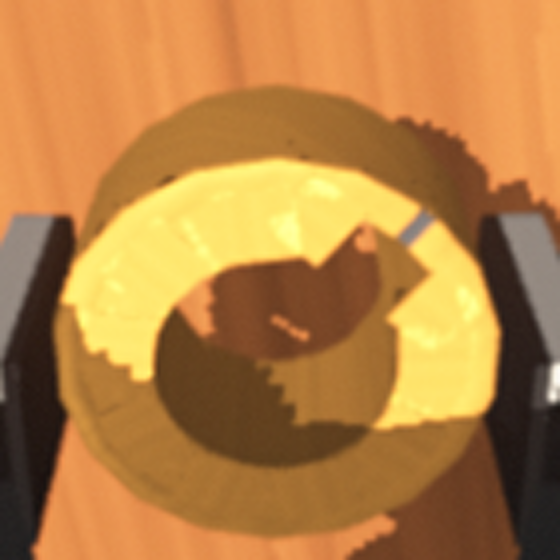

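```bash
python3 - <<'E'
from h import *
heldang("z1",(314.1,256.4),dz=0.021)
E
```

```text
r 0.02354632124976946 key world 39.34985216671962 rel yaw 48.29654809475089
```

Emit:
send_rows([
  [-2.4, 0, 3.75, -1.1, 0.3],
  [-2.4, 0, 3.8, -1.1, 0.3],
  [-2.3, 0, 3.9, -1.1, 0.3],
  [-2.2, 0, 3.9, -1.1, 0.3],
  [0, 0, 0, 0, 0.3],
])

```text
time_s: 34.0
position: [0.486, -0.0311, 0.144]
ee_rot: [[0.997, -0.004, 0.071], [-0.071, 0.002, 0.997], [-0.004, -1.0, 0.002]]
force: [0.4, -0.1, -2.7]
opening: 0.0481
```

Emit:
send_rows([
  [0, 0, 0, 0, 0.3],
  [0, 0, 0, 0, 0.3],
])

```text
time_s: 34.2
position: [0.4893, -0.0382, 0.1444]
ee_rot: [[0.997, -0.001, 0.08], [-0.08, -0.0, 0.997], [-0.001, -1.0, -0.0]]
force: [-0.2, 0.1, -3.0]
opening: 0.0483
```

```bash
python3 - <<'E'
from h import *
held("aa1")
f=np.load("pics/aa1.npz");im=f["im"];cv2.imwrite("pics/aa1_z.png",cv2.resize(im[170:310,220:340],None,fx=5,fy=5,interpolation=cv2.INTER_CUBIC)[:600,:,::-1])
plan([0.4907,-0.035,0.117],-4.3,0.3,step=4.8)
E
```

```text
t 34.2 tcp [ 0.4893 -0.0382  0.1444] yaw -4.614666443012623 open 0.04833202573664513 F [-0.2089  0.0525 -3.0066] | ring top z-tcp 0.021439418622269196 mec 0.4915087585449219 -0.03584962463378906 24.214887619018555 3148
[[np.float64(0.09), np.float64(2.75), np.float64(0.35), np.float64(-0.36), 0.3]]
end [ 0.4907 -0.035   0.117 ] -4.298239256699166
```

View pics/aa1_z.png

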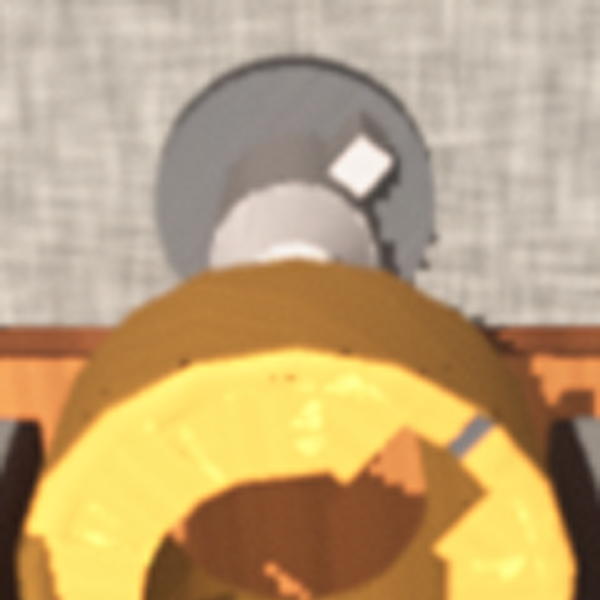

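```bash
python3 - <<'E'
from h import *
f=np.load("pics/aa1.npz");k=ray("wrist",291.8,203,0.075,f["K"],f["pose"])
b=k[:2]-np.array([0.4905,-0.0345]);print(k,np.hypot(*b),np.degrees(np.arctan2(b[1],b[0])))
E
```

```text
[ 0.5005 -0.0247  0.075 ] 0.014009673036476718 44.514188382456176
```

Emit:
send_rows([
  [0.1, 1.0, 0.35, 0, 0.3],
  [0, 2.0, 0, 0, 0.3],
  [0, 0, 0, 0, 0.3],
  [0, 0, 0, 0, 0.3],
])

```text
time_s: 34.65
position: [0.4905, -0.0339, 0.1147]
ee_rot: [[0.997, -0.002, 0.08], [-0.08, 0.0, 0.997], [-0.002, -1.0, 0.0]]
force: [-0.6, 0.4, -2.2]
opening: 0.0483
```

Emit:
send_rows([
  [0, 1.5, 0, 0, 0.3],
  [0, 1.0, 0, 0, 0.3],
  [0, 0.5, 0, 0, 0.3],
  [0, 0, 0, 0, 0.3],
])

```text
time_s: 35.05
position: [0.4905, -0.0337, 0.0849]
ee_rot: [[0.997, -0.001, 0.079], [-0.079, 0.0, 0.997], [-0.001, -1.0, 0.0]]
force: [0.2, -0.9, -2.6]
opening: 0.0482
```

Emit:
send_rows([
  [0, 0.4, 0, 0, 0.3],
  [0, 0.4, 0, 0, 0.3],
  [0, 0, 0, 0, 0.3],
])

```text
time_s: 35.35
position: [0.4906, -0.0337, 0.077]
ee_rot: [[0.997, -0.0, 0.079], [-0.079, -0.0, 0.997], [-0.0, -1.0, -0.0]]
force: [0.2, -0.1, -3.5]
opening: 0.0483
```

Emit:
send_rows([
  [0, 0.3, 0, 0, 0.3],
  [0, 0.3, 0, 0, 0.3],
  [0, 0, 0, 0, 0.3],
])

```text
time_s: 35.65
position: [0.4906, -0.0337, 0.0709]
ee_rot: [[0.997, -0.001, 0.079], [-0.079, 0.0, 0.997], [-0.001, -1.0, -0.0]]
force: [-0.1, 0.4, -2.9]
opening: 0.0481
```

Emit:
send_rows([
  [0, 0.4, 0, 0, 0.3],
  [0, 0.3, 0, 0, 0.3],
  [0, 0, 0, 0, 0.3],
])

```text
time_s: 35.95
position: [0.4905, -0.0337, 0.0638]
ee_rot: [[0.997, -0.001, 0.079], [-0.079, 0.0, 0.997], [-0.001, -1.0, -0.0]]
force: [-0.4, 0.3, -2.4]
opening: 0.0483
```

Emit:
send_rows([
  [0, 0.2, 0, 0, 0.3],
  [0, 0, 0, 0, 0.8],
  [0, 0, 0, 0, 0.8],
  [0, -3, 0, 0, 0.8],
  [0, -4, 0, 0, 0.8],
])

```text
time_s: 36.45
position: [0.4896, -0.0334, 0.1319]
ee_rot: [[0.997, -0.004, 0.079], [-0.079, 0.001, 0.997], [-0.004, -1.0, 0.001]]
force: [0.5, -0.7, 0.9]
opening: 0.0685
```

Emit:
send_rows([
  [0, -4.5, 0, 0, 0.8],
  [0, -3, -1.5, 0, 0.8],
  [0, -3, -1.5, 0, 0.5],
  [0, 0, 0, 0, 0.4],
  [0, 0, 0, 0, 0.4],
])

```text
time_s: 36.95
position: [0.4887, -0.0638, 0.2379]
ee_rot: [[0.997, 0.002, 0.08], [-0.08, -0.001, 0.997], [0.002, -1.0, -0.001]]
force: [-0.7, -0.7, -1.1]
opening: 0.0341
```

```bash
python3 - <<'E'
from h import *
deck("ab1",0.4905,-0.034)
snap("wrist","ab_w");
print([(np.round(x["position"],4),x["p"]) for x in finder.mark_of("wrist","lid_handle")])
im,d,ci,C=snap("scene","ab_scene")
print([(np.round(x["position"],4),x["p"]) for x in finder.mark_of("scene","lid_handle")])
E
```

```text
t 36.95 [ 0.4887 -0.0638  0.2379] gold z pct [0.0806 0.0819 0.0828 0.0834] 1378
centre 491.42645263671875 -33.12225341796875 24.541351318359375
[]
[(array([0.6727, 0.0726, 0.2249]), 0.94), (array([ 0.7498, -0.2437, -0.0018]), 0.71)]
```

View pics/ab_w.png

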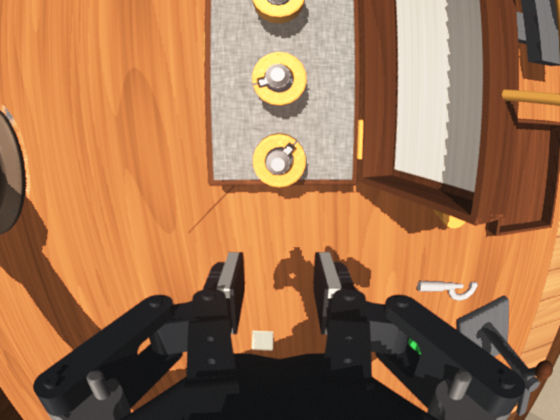

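View pics/ab_scene.png

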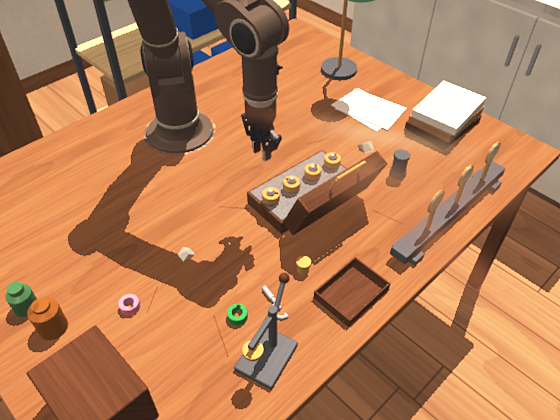

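```bash
python3 - <<'E'
from h import *
p,y=plan([0.50,-0.02,0.29],-4.5,0.4)
plan([0.680,0.067,0.285],-4.5,0.4,p,y)
E
```

```text
[[np.float64(0.43), np.float64(-2.69), np.float64(2.19), np.float64(0.01), 0.4], [np.float64(0.44), np.float64(-2.68), np.float64(2.19), np.float64(0.01), 0.4]]
end [ 0.5  -0.02  0.29] -4.503818102711387
[[np.float64(3.45), np.float64(0.1), np.float64(2.02), np.float64(-0.0), 0.4], [np.float64(3.45), np.float64(0.1), np.float64(2.01), np.float64(-0.0), 0.4], [np.float64(3.45), np.float64(0.1), np.float64(2.02), np.float64(-0.0), 0.4], [np.float64(3.46), np.float64(0.1), np.float64(2.02), np.float64(-0.0), 0.4], [np.float64(3.45), np.float64(0.1), np.float64(2.01), np.float64(-0.0), 0.4]]
end [0.68  0.067 0.285] -4.503818102711387
```

Emit:
send_rows([
  [0.4, -2.7, 2.2, 0, 0.4],
  [0.4, -2.7, 2.2, 0, 0.4],
  [3.45, 0, 2.0, 0, 0.4],
  [3.45, 0, 2.0, 0, 0.4],
  [3.45, 0, 2.0, 0, 0.4],
])

```text
time_s: 37.7
position: [0.609, 0.0321, 0.2908]
ee_rot: [[0.997, -0.0, 0.079], [-0.079, -0.0, 0.997], [-0.0, -1.0, -0.0]]
force: [1.0, -0.8, 0.1]
opening: 0.0343
```

Emit:
send_rows([
  [3.45, 0.2, 2.0, 0, 0.4],
  [3.45, 0.2, 2.0, 0, 0.4],
  [0, 0, 0, 0, 0.4],
  [0, 0, 0, 0, 0.4],
  [0, 0, 0, 0, 0.4],
])

```text
time_s: 38.2
position: [0.6791, 0.0655, 0.2868]
ee_rot: [[0.997, -0.001, 0.079], [-0.079, -0.0, 0.997], [-0.001, -1.0, -0.001]]
force: [-0.9, -0.8, -0.4]
opening: 0.034
```

```bash
python3 - <<'E'
from h import *
s=arm.sense();im,d,ci,C=snap("wrist","ac_w")
print(s["position"],[(np.round(x["position"],4),x["p"]) for x in finder.mark_of("wrist","lid_handle")])
hs=cv2.cvtColor(im.copy(),cv2.COLOR_RGB2HSV)
m=(C[...,2]>0.215)&(C[...,2]<0.24)&(hs[...,0]>15)&(hs[...,0]<36)&(hs[...,1]>120)
q=C[m];print(len(q),q.min(0),q.max(0));
f=np.polyfit(q[:,1],q[:,0],1);print(f,np.polyval(f,0.067))
plan([0.68,0.067,0.209],-4.5,0.4)
E
```

```text
[0.6791 0.0655 0.2868] [(array([0.683 , 0.0681, 0.2267]), 0.58)]
1870 [0.6675 0.0211 0.2151] [0.6884 0.1256 0.2339]
[0.0704 0.6748] 0.679490498667467
[[np.float64(0.03), np.float64(3.94), np.float64(0.1), np.float64(-0.04), 0.4], [np.float64(0.04), np.float64(3.93), np.float64(0.11), np.float64(-0.04), 0.4]]
end [0.6801 0.067  0.209 ] -4.495646799896713
```

View pics/ac_w.png

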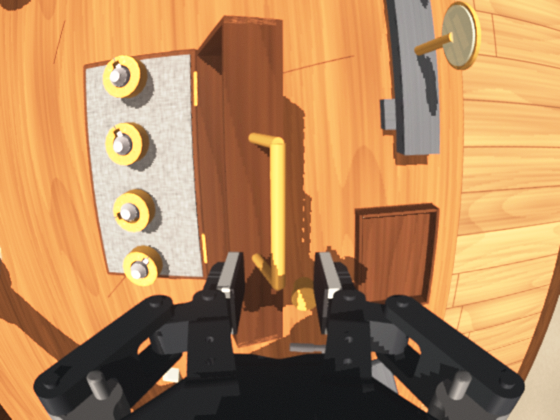

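Emit:
send_rows([
  [0, 3.5, 0.1, 0, 0.4],
  [0, 3.0, 0, 0, 0.4],
  [0, 1.2, 0, 0, 0.4],
  [0, 0, 0, 0, 0.4],
])

```text
time_s: 38.7
position: [0.6788, 0.0657, 0.2091]
ee_rot: [[0.997, -0.003, 0.08], [-0.08, -0.001, 0.997], [-0.003, -1.0, -0.001]]
force: [-0.7, 0.0, 0.6]
opening: 0.0342
```

Emit:
send_rows([
  [0, 0, 0, 0, 0],
  [0, 0, 0, 0, 0],
  [0, 0, 0, 0, 0],
  [0, 0, 0, 0, 0],
], squeeze=40)

```text
time_s: 39.1
position: [0.6808, 0.0669, 0.2121]
ee_rot: [[0.997, 0.003, 0.079], [-0.079, 0.0, 0.997], [0.003, -1.0, 0.0]]
force: [0.7, -0.0, 5.4]
opening: 0.0082
```

```bash
python3 - <<'E'
from h import *
s=arm.sense();g=s["position"]+np.array([0,0,.0187]);v=g-np.array([0.584,0.0763,0.051])
print(s["position"],s["opening"],np.degrees(np.arctan2(v[2],-v[0]))-6.42,np.hypot(v[0],v[2]))
arc(111.5,70,4)
E
```

```text
[0.6808 0.0669 0.2121] 0.008213363728691662 111.88649633142347 0.20419559504594564
[[np.float64(-1.19), np.float64(-0.58), 0, 0, 0], [np.float64(-1.23), np.float64(-0.5), 0, 0, 0], [np.float64(-1.26), np.float64(-0.42), 0, 0, 0], [np.float64(-1.28), np.float64(-0.34), 0, 0, 0], [np.float64(-1.3), np.float64(-0.25), 0, 0, 0]]
[[np.float64(-1.31), np.float64(-0.17), 0, 0, 0], [np.float64(-1.32), np.float64(-0.08), 0, 0, 0], [np.float64(-1.32), np.float64(0.01), 0, 0, 0], [np.float64(-1.32), np.float64(0.1), 0, 0, 0], [np.float64(-1.31), np.float64(0.18), 0, 0, 0]]
[[np.float64(-1.3), np.float64(0.27), 0, 0, 0]]
-14.140000000000002 -1.7799999999999998
```

Emit:
send_rows([
  [-1.2, -0.58, 0, 0, 0],
  [-1.23, -0.5, 0, 0, 0],
  [-1.26, -0.42, 0, 0, 0],
  [-1.28, -0.34, 0, 0, 0],
  [-1.3, -0.25, 0, 0, 0],
])

```text
time_s: 39.6
position: [0.6208, 0.0714, 0.2346]
ee_rot: [[0.997, 0.01, 0.08], [-0.08, 0.0, 0.997], [0.01, -1.0, 0.001]]
force: [7.4, -1.1, 11.2]
opening: 0.0082
```

Emit:
send_rows([
  [-1.31, -0.17, 0, 0, 0],
  [-1.32, -0.08, 0, 0, 0],
  [-1.32, 0, 0, 0, 0],
  [-1.32, 0.1, 0, 0, 0],
  [-1.31, 0.18, 0, 0, 0],
])

```text
time_s: 40.1
position: [0.5547, 0.0765, 0.2346]
ee_rot: [[0.997, 0.009, 0.08], [-0.08, -0.001, 0.997], [0.009, -1.0, 0.0]]
force: [2.1, -3.3, 17.8]
opening: 0.0084
```

Emit:
send_rows([
  [-1.3, 0.27, 0, 0, 0],
  [0, 0, 0, 0, 0],
  [0, 0, 0, 0, 0],
  [0, 0, 0, 0, 0],
])

```text
time_s: 40.5
position: [0.5392, 0.0777, 0.2311]
ee_rot: [[0.997, 0.003, 0.079], [-0.079, -0.002, 0.997], [0.003, -1.0, -0.001]]
force: [-6.9, -3.7, 21.5]
opening: 0.008
```

```bash
python3 - <<'E'
from h import *
s=arm.sense();g=s["position"]+np.array([0,0,.0187]);v=g-np.array([0.584,0.0763,0.051])
print(s["position"],s["opening"],np.degrees(np.arctan2(v[2],-v[0]))-6.42,np.hypot(v[0],v[2]))
snap("wrist","ad_w"); snap("scene","ad_s")
E
```

```text
[0.5392 0.0777 0.2311] 0.008005391359207682 70.8894464193344 0.20378260106220178
```

View pics/ad_w.png

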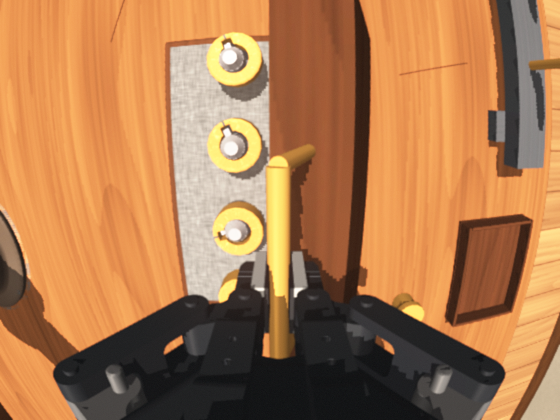

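Emit:
send_rows([
  [0, -0.2, 0, 0, 0],
  [0, -0.1, 0, 0, 0],
  [0, 0, 0, 0, 0],
])

```text
time_s: 40.9
position: [0.5392, 0.0777, 0.2313]
ee_rot: [[0.997, 0.001, 0.079], [-0.079, -0.0, 0.997], [0.001, -1.0, -0.0]]
force: [0.9, -2.5, 1.3]
opening: 0.0085
```

Emit:
send_rows([
  [0, 0, 0, 0, 0.4],
  [0, 0, 0, 0, 0.4],
  [0, 0, 0, 0, 0.4],
  [0, -2, 0, 0, 0.4],
  [0, -4, 0, 0, 0.4],
])

```text
time_s: 41.4
position: [0.5371, 0.0774, 0.2891]
ee_rot: [[0.997, -0.006, 0.079], [-0.079, -0.0, 0.997], [-0.006, -1.0, -0.001]]
force: [1.3, 0.5, 1.1]
opening: 0.034
```

```bash
python3 - <<'E'
from h import *
s=arm.sense();im,d,ci,C=snap("wrist","ae_w")
print(s["position"],s["time_s"])
r=finder.mark_of("wrist","lid_handle");print([(np.round(x["position"],4),x["p"]) for x in r])
hs=cv2.cvtColor(im.copy(),cv2.COLOR_RGB2HSV)
m=(C[...,2]>0.225)&(C[...,2]<0.27)&(hs[...,0]>15)&(hs[...,0]<36)&(hs[...,1]>120)&(np.hypot(C[...,0]-0.54,C[...,1]-0.08)<0.08)
q=C[m];print(len(q),np.percentile(q,[2,50,98],axis=0))
zc=np.percentile(q[:,2],95)-0.005;f=np.polyfit(q[:,1],q[:,0],1);xc=np.polyval(f,0.078)
for x,z in [(xc,zc)]+[(t["position"][0],t["position"][2]) for t in r[:1]]:
    print(x,z,np.degrees(np.arctan2(z-0.051,0.584-x))-6.42)
E
```

```text
[0.5371 0.0774 0.2891] 41.4
[(array([0.5414, 0.0808, 0.2467]), 0.79), (array([0.5063, 0.202 , 0.0674]), 0.58)]
2447 [[0.5346 0.0354 0.2389]
 [0.5413 0.093  0.2506]
 [0.5502 0.1342 0.2523]]
0.5403311719739401 0.24704627108453275 71.02251244052476
0.5414 0.2467 71.29942590480975
```

View pics/ae_w.png

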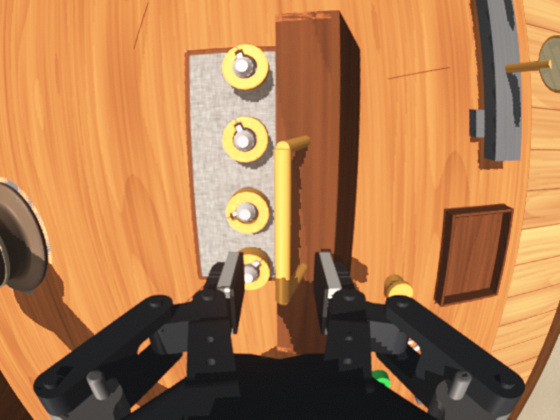

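Emit:
send_rows([
  [0, -3, 0, 0, 0.4],
  [-3, -1, -2, 0, 0.4],
  [-4, 0, -2, 0, 0.4],
  [-4, 0, -2, 0, 0.4],
  [-2, 0, -2, 0, 0.4],
])

```text
time_s: 42.0
position: [0.4, 0.0084, 0.3308]
ee_rot: [[0.997, -0.001, 0.079], [-0.079, -0.001, 0.997], [-0.001, -1.0, -0.001]]
force: [-0.1, -1.0, -0.1]
opening: 0.0344
```

Emit:
send_rows([
  [0, 0, 0, 0, 0.4],
  [0, 0, 0, 0, 0.4],
  [0, 0, 0, 0, 0.4],
])

```text
time_s: 42.3
position: [0.4036, 0.0091, 0.3312]
ee_rot: [[0.997, 0.0, 0.078], [-0.078, 0.001, 0.997], [0.0, -1.0, 0.001]]
force: [0.5, 0.1, -0.3]
opening: 0.0339
```

```bash
python3 - <<'E'
from h import *
s=arm.sense();im,d,ci,C=snap("wrist","af_w");print(s["position"],s["time_s"])
hs=cv2.cvtColor(im.copy(),cv2.COLOR_RGB2HSV)
for x,y in [(0.4905,-0.034),(0.497,0.0454),(0.5022,0.125),(0.509,0.205)]:
    m=(np.hypot(C[...,0]-x,C[...,1]-y)<0.03)&(hs[...,0]>18)&(hs[...,0]<34)&(hs[...,1]>100)&(C[...,2]>0.04)&(C[...,2]<0.15)
    q=C[m]
    if len(q): print(x,y,len(q),np.percentile(q[:,2],[10,50,90]),cv2.minEnclosingCircle((q[:,:2]*1000).astype(np.float32)))
print([(np.round(x["position"],4),x["p"]) for x in finder.mark_of("wrist","lid_handle")])
im,d,ci,C=snap("scene","af_s")
r=finder.mark_of("scene","lid_handle");print([(np.round(x["position"],4),x["p"]) for x in r])
im,d,ci,C=snap("top","af_t");r=finder.mark_of("top","lid_handle");print([(np.round(x["position"],4),x["p"]) for x in r])
E
```

```text
[0.4036 0.0091 0.3312] 42.3
0.4905 -0.034 721 [0.0806 0.0818 0.0828] ((491.9204406738281, -32.72541427612305), 24.82407569885254)
0.497 0.0454 797 [0.0807 0.0818 0.0829] ((497.4986877441406, 43.11698913574219), 24.797298431396484)
0.5022 0.125 795 [0.0807 0.0819 0.0829] ((503.7283020019531, 127.05490112304688), 25.217788696289062)
0.509 0.205 652 [0.0808 0.082  0.0831] ((509.6273193359375, 208.04083251953125), 27.241432189941406)
[(array([0.5396, 0.0798, 0.2462]), 0.57)]
[(array([0.535 , 0.0838, 0.2455]), 0.74)]
[(array([0.5389, 0.0829, 0.2467]), 0.91)]
```

View pics/af_w.png

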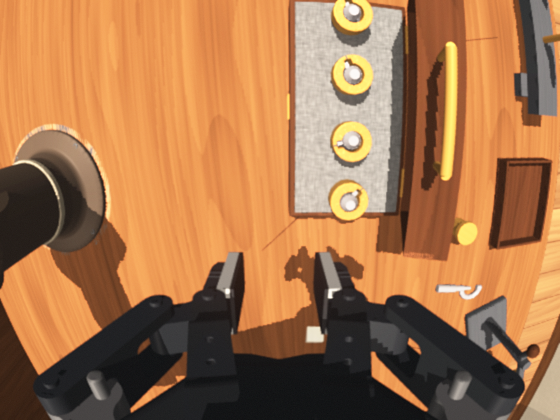

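View pics/af_s.png

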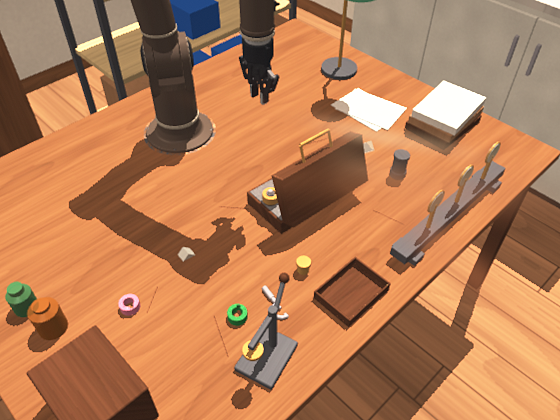

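```bash
python3 -c "
from workcell import arm
print(arm.sense()['time_s'],arm.sense()['force']); print(arm.sign_off())"
```

```text
42.6 [-0.27409639  0.62514003 -0.38015475]
the job is handed in; nothing more can be done
None
```

The lid stands at about 71°, all four gold rings are home on the four spindles, and I handed the job in at 42.6 s of the 210 s allowed.

- **Lid up:** I raised the lid by its handle from about 35° to about 112° and left it there while I fitted the rings.
- **Rings:** I fitted each ring with its keyway turned to its spindle's key. None met resistance on the way down. I left the pink and green look-alikes and the other instruments alone.
- **Lid down:** I gripped the handle again, lowered the lid, let go and drew the arm clear.

**Last checks:**
- **Seating:** all four ring tops measure 82 mm above the bench, the height expected for a ring sitting on its shoulder (58 mm + 24 mm). I viewed three of the four keyways close up over their keys. The fourth, on the spindle nearest the robot's right, I judged from its drop and height and a wider picture.
- **Lid angle:** the handle position from the wrist, scene and top cameras gives about 69° to 71°.
- **Contact:** the tool felt no load at the end, and nothing was knocked or dropped along the way.

**Disagreements:** the scene camera put the handle about 4 mm off the other two, hence the spread in lid angle. In the final wide view, the centre fits for three rings were 2 to 3 mm off the spindle axes, within the 6 mm limit. I put this down to the coarse, partly shaded view, because the closer looks after each placing agreed within 2 mm.

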